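# Empty the stamping die holder

## Task

Empty the die holder after the stamping run: first turn all three orange clamp knobs counterclockwise to their end stops, and only then use the knock-out pusher through the access holes at the back to push every die that is in the holder out of its pocket. Lay the dies flat in the blue tray, not on top of one another, stand the pusher back upright on the green tool mat, and leave the clamps fully open and the other things on the bench where they are.

Things in the scene. Friction and masses are not known exactly. Their poses are not given: they have to be found in the camera images.
- holder: Fixed die holder (mm). Origin on the bench under the middle of the block; x = the way dies come out, y along the row, z up. Block x -40..40, y -119..156, 52 high. Pockets at y -75, 0, 75: 47 wide, floor 15 above bench, roof 5 thick with an 18 wide sight slot, open at the front. The 15 thick base goes on as a flat apron to x = 170, level with the pocket floors, for pushed-out dies.
- hole0 (a point): Centre of the access hole at the holder's rear face (holder x -40), behind the pocket at y = -75; 30 above the bench; 28 wide, 24 high, through the 10 thick rear wall along the holder's x; axes as the holder's.
- hole1 (a point): Centre of the access hole at the holder's rear face (holder x -40), behind the pocket at y = 0; 30 above the bench; 28 wide, 24 high, through the 10 thick rear wall along the holder's x; axes as the holder's.
- hole2 (a point): Centre of the access hole at the holder's rear face (holder x -40), behind the pocket at y = 75; 30 above the bench; 28 wide, 24 high, through the 10 thick rear wall along the holder's x; axes as the holder's.
- clamp0 (a joint): Clamp of the pocket at y = -75, vertical axis at holder x 52, y -37.5. 0 = shut: its 36 long, 12 wide latch bar (33 to 43 above bench) bars the mouth; grows counterclockwise from above to the stop at 1.4 rad = open, bar pointing forward. Starts at 0 to 0.35; stays where left; takes about 0.1 N m. A die pushed against the shut bar would swing it: open it by its knob first.
- knob0 (a point): On the axis of clamp0's orange knob, 76 above the bench. Knob: bar grip 40 long, 14 thick, 60 to 88 above the bench (above the 52 high block). Its length lies along this point's x axis, which is the holder's x at clamp value 0 and turns with the clamp.
- clamp1 (a joint): Clamp of the pocket at y = 0, vertical axis at holder x 52, y 37.5. 0 = shut: its 36 long, 12 wide latch bar (33 to 43 above bench) bars the mouth; grows counterclockwise from above to the stop at 1.4 rad = open, bar pointing forward. Starts at 0 to 0.35; stays where left; takes about 0.1 N m. A die pushed against the shut bar would swing it: open it by its knob first.
- knob1 (a point): On the axis of clamp1's orange knob, 76 above the bench. Knob: bar grip 40 long, 14 thick, 60 to 88 above the bench (above the 52 high block). Its length lies along this point's x axis, which is the holder's x at clamp value 0 and turns with the clamp.
- clamp2 (a joint): Clamp of the pocket at y = 75, vertical axis at holder x 52, y 112.5. 0 = shut: its 36 long, 12 wide latch bar (33 to 43 above bench) bars the mouth; grows counterclockwise from above to the stop at 1.4 rad = open, bar pointing forward. Starts at 0 to 0.35; stays where left; takes about 0.1 N m. A die pushed against the shut bar would swing it: open it by its knob first.
- knob2 (a point): On the axis of clamp2's orange knob, 76 above the bench. Knob: bar grip 40 long, 14 thick, 60 to 88 above the bench (above the 52 high block). Its length lies along this point's x axis, which is the holder's x at clamp value 0 and turns with the clamp.
- brass_mid (a point): Centre of the brass die, a block 60 (x) by 44 (y) by 30 high, about 0.25 kg; None if absent. Starts in any one pocket, x axis as the holder's, centre at holder x 5, 30 above bench, front end 5 behind the mouth. A spring shoe in the pocket's side holds it: 5 to 15 N to push it until its rear end passes holder x 3, then it slides freely.
- copper_mid (a point): Centre of the copper-coloured die, a block 60 (x) by 44 (y) by 30 high, about 0.25 kg; None if absent. Starts in any one pocket, x axis as the holder's, centre at holder x 5, 30 above bench, front end 5 behind the mouth. A spring shoe in the pocket's side holds it: 5 to 15 N to push it until its rear end passes holder x 3, then it slides freely.
- green_mid (a point): Centre of the green die, a block 60 (x) by 44 (y) by 30 high, about 0.25 kg; None if absent. Starts in any one pocket, x axis as the holder's, centre at holder x 5, 30 above bench, front end 5 behind the mouth. A spring shoe in the pocket's side holds it: 5 to 15 N to push it until its rear end passes holder x 3, then it slides freely.
- pusher_grip (a point): On the pusher's upright wooden handle, 70 above its underside. Axes: x along the rod to the tip, z up. Handle 20 (x) by 34 (y), 14 to 90 above the underside. Steel sled 56 wide, 14 high, 45 behind to 15 ahead of the handle's centre. Rod: diameter 14, axis 30 above the underside, tip 140 ahead. 0.5 kg.
- pusher_tip (a point): Centre of the pusher rod's tip. Sliding on the bench the rod is level with the access holes; with the sled up to the holder's rear face the tip is at holder x 85, and the die wholly out on the apron.
- pusher: The knock-out pusher; origin at its underside, under the handle's centre; stands on the tool mat at the start.
- mat: Green tool mat fixed on the bench, 160 (x) by 130 (y), 3 thick; origin at the centre of its underside.
- tray: Fixed blue open tray, 100 (x) by 250 (y) outside, walls 4 thick and 18 high, floor 4 thick; origin at the centre of its underside. Holds three dies side by side along y.
- gold_roll: Bystander, leave alone: roll of gold foil standing on end, diameter 72, height 85.
- silver_roll: Bystander, leave alone: roll of silver foil standing on end, diameter 72, height 95.
- screwdriver: Bystander, leave alone: screwdriver lying on the bench.
- wrench: Bystander, leave alone: wrench lying on the bench.
- type_holder: Bystander, leave alone: brass type holder with a dark wooden handle, about 210 long, 28 wide, lying on the bench.
- jar: Bystander, leave alone: closed jar with a lid, diameter 60, height 75.
There are look-alikes about, which are no part of the job. Of the things that look like the part that bears copper_mid, the middle-sized one is meant.

How it is judged (in metres and radians):
On the way, in this order (a step that is already met when the one before it is completed fails the run):
1. all three clamps are turned fully open (past 1.3 rad) while every die is still in its pocket (value of joint each of clamp0, clamp1, clamp2 above 1.3 rad and x of each of brass_mid, copper_mid, green_mid in the frame of holder below 0.02 m), for 0.2 s.
2. every die has been pushed out of its pocket (x of each of brass_mid, copper_mid, green_mid in the frame of holder above 0.065 m), for 0.2 s.
At the end, for the whole second after the job is handed in: Clamps past 1.3 rad; centre of every present die inside the tray (48 mm across, 122 mm along from its middle) and at most 32 mm above the bench; pusher upright (0.15 rad), at rest, set down with its handle over the mat (value of joint each of clamp0, clamp1, clamp2 above 1.3 rad and x of brass_mid in the frame of tray between -0.048 and 0.048 m and y of brass_mid in the frame of tray between -0.122 and 0.122 m and z of each of brass_mid, copper_mid, green_mid in the frame of tray below 0.032 m and x of copper_mid in the frame of tray between -0.048 and 0.048 m and y of copper_mid in the frame of tray between -0.122 and 0.122 m and x of green_mid in the frame of tray between -0.048 and 0.048 m and y of green_mid in the frame of tray between -0.122 and 0.122 m and x of pusher_grip in the frame of mat between -0.08 and 0.08 m and y of pusher_grip in the frame of mat between -0.065 and 0.065 m and angle between pusher_grip's own z axis and vertical below 0.15 rad and height (world z) of pusher_grip below 0.085 m and linear speed of pusher below 0.03 m/s); the robot touches nothing.
It fails at once if one of the bystanders on the bench is moved by more than 40 mm (distance of any of gold_roll, silver_roll, screwdriver, wrench, type_holder, jar from where it was at the start of the episode above 0.04 m).
Of die_brass, die_copper, die_green only 2 to 3 are there at a start; the rules pass over those that are not, and their reading is None.
At some moment in a run one of pusher may be knocked a few centimetres aside while the robot is not near it.
Once in a run the grip may slacken for a moment while it holds something.
It also fails if it takes over 210 s, if anything falls off the work surface, if the arm or the gripper's body presses on something with over 40 N, if the wrist force passes 120 N, or if a joint passes its speed limit or range.

## Robot

A 7-joint arm with a two-finger parallel gripper is mounted at the origin on the work surface. World frame = base frame: x ahead of the robot, y to its left, z up, the work surface at z = 0. Lengths are in m, angles in degrees, forces in N, time in s.
With the tool pointing down it reaches from about 0.425 to 0.875 m from the base axis. Payload 4.7 kg.
Tool frame: the origin (TCP) lies midway between the tips of the shut fingers; the grasp point (between the pads) lies 19 mm behind it (env.tcp_to_grasp is the distance from the TCP to the grasp point, in m); z points along the fingers, x is the direction in which the jaws open and shut, and the axes are right-handed (so a half turn about z gives the same grasp; the last joint's range is limited). The gripper opens to 87 mm and grips with 3 to 60 N. Pads are 19 mm wide; open, the fingers measure 117 mm over their backs; the gripper's body (75 mm by 190 mm) begins 51 mm behind the grasp point.
Start: joints at [71.339, 18.392, -4.016, 83.108, 1.295, 78.541, -3.26], TCP at [0.217, -0.613, 0.223] pointing down, gripper open.
Joint ranges: [-163.93, 163.93], [-17.29, 119.83], [-79.2, 71.16], [3.27, 140.29], [-89.18, 269.18], [5.43, 117.66], [-154.24, 154.24]. Speed limits (degrees/s): [147.25, 147.25, 180, 180, 180, 180, 180].

## Interface

Orientations are given as [roll, pitch, yaw] about the fixed x, y, z axes, in that order (R = Rz(yaw) Ry(pitch) Rx(roll)).
In Python, from cell import env, viewer gives the robot as it stands.
- The arm moves only by the shell command python3 -m pendant 'ROWS' [OPENING] [FORCE]. ROWS is JSON, a list of rows, each a list of 6 numbers: the shift along the tool's x, y, z each as a share of 0.1 m, from -1 to 1, then the turn, a rotation vector about the tool's x, y, z each as a share of 90 degrees, from -1 to 1. A call has exactly 8 rows; each row is the pose to reach, as a shift and turn from the pose commanded when the call began, along the tool's axes at that moment; what a row does not reach only later rows make up. A row lasts 1/8 s, in which the tool goes at most 62.5 mm and 10.7 degrees, less where a joint would pass 70% of its speed; a pose out of reach is approached as far as the arm can. A call with a number of a shift or a turn outside -1 to 1 is refused whole. A call with a gripper value outside its range is refused whole. OPENING is the finger opening in mm, from 0 to 87, set as the call begins (- or left out, the last holds). The fingers move at their own pace and stop on an object; FORCE is the grip in N (left out, the last holds). Time passes only in rows, so rows that repeat a pose let the fingers close, or fill a call up. It gives the time, the measured TCP pose, the force and the opening at its end, in the units of the state.
- env.get_obs(): the state, without advancing time (a new reading comes with each control period).
- viewer.read_camera(name): name is "side" or "top"; returns a dict with "frame" (420x560x3 uint8, red, green, blue), "fx", "fy", "cx", "cy" (pixels), "view" (4x4, takes a point from world to camera coordinates). Camera axes: x right, y down, z forward; pixel columns grow to the right and rows downward; lengths in m; the calibration is good to about 2 mm. A picture is of the moment at which its call begins. There is no depth.
- env.sign_off(): hands the job in, once; it reports no verdict.
The state is a dict: "time_s": time; "qpos": joint angles; "joint_velocities": joint speeds; "effort": joint torques, N m; "tool_pos": TCP position; "tool_rot": TCP orientation; "force": force on the tool from outside, world axes, zero at the start; "wrist_torque": the same for the moment, N m; "grip_width": finger opening in m.
Only numpy, scipy, OpenCV 4.12 (cv2) and the standard library are available. Lean on these libraries where they do the work, as an engineer would, in place of code of your own. Each camera call takes 0.05 s, during which the arm holds its last target.

## Working session

There is one attempt and no reset: what is moved stays moved. The work goes in short steps, Python scripts to look and compute and a shell command to move; the robot and the scene stay as the last step left them, time stands still between calls to the robot, and variables do not carry over. Pictures are saved under pics/ and viewed, and the job is handed in when it is done.

```bash
ls; mkdir -p pics; python3 - <<'E'
from cell import env, viewer
import cv2
print(env.get_obs())
for n in ("side","top"):
    c=viewer.read_camera(n)
    print(n,c["fx"],c["fy"],c["cx"],c["cy"],c["view"].round(4).tolist())
    cv2.imwrite(f"pics/{n}0.png",c["frame"][:,:,::-1])
E
```

```text
pics
{'time_s': 0.0, 'qpos': array([71.33931083, 18.44082156, -4.01409797, 83.17541952,  1.29602569,
       78.54090803, -3.26116573]), 'joint_velocities': array([ 0.08316479, -0.03009983, -0.00312777, -0.00159919,  0.05581256,
        0.03596054, -0.03046972]), 'effort': array([ 1.10350327e-04, -4.91287351e+01, -4.03740825e-01, -3.12528241e+01,
       -6.37660269e-02,  4.36730019e-02,  1.88500258e-04]), 'tool_pos': array([ 0.21638243, -0.61233265,  0.22143683]), 'tool_rot': array([ 1.79992769e+02,  1.11853444e-01, -7.05318780e+01]), 'force': array([ 0.79975807, -0.2850295 , -0.63440948]), 'wrist_torque': array([ 0.0002866 ,  0.01376177, -0.00722914]), 'grip_width': 0.08676614293574891}
side 538.9322066815115 538.9322066815115 277.18072318630635 212.58945430538915 [[-0.988, -0.1534, 0.0166, 0.537], [-0.1173, 0.6773, -0.7263, 0.1154], [0.1002, -0.7195, -0.6872, 1.6841], [0.0, 0.0, 0.0, 1.0]]
top 546.6617194567879 546.6617194567879 275.047818155289 213.01137190051 [[-0.0256, -0.9994, -0.0212, 0.0352], [-0.9971, 0.0271, -0.0716, 0.573], [0.0721, 0.0193, -0.9972, 1.4582], [0.0, 0.0, 0.0, 1.0]]
```

View pics/side0.png

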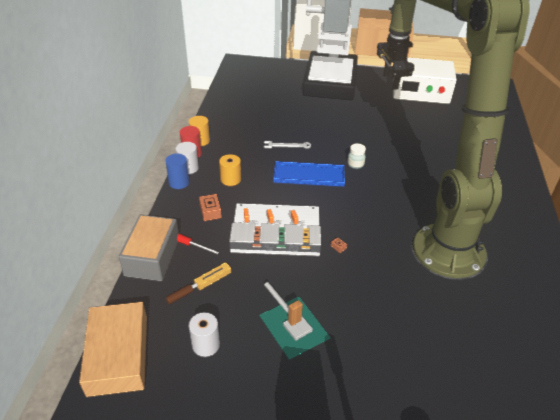

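View pics/top0.png

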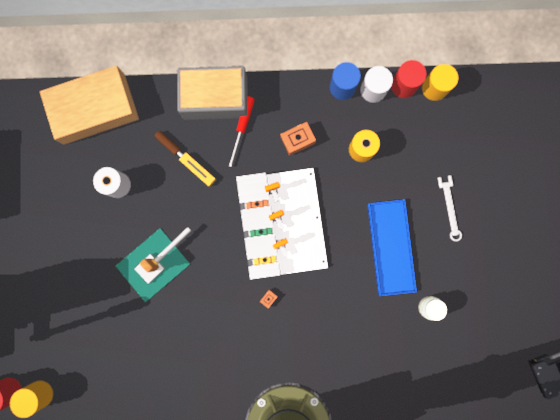

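The top view shows the holder near (280,225), the blue tray near (392,247), the mat and pusher near (152,265), and copper look-alikes at (298,138) and (268,299). Zooming in next.

```bash
cat > h.py <<'E'
import numpy as np, cv2
from cell import env, viewer
def cam(n):
    c=viewer.read_camera(n); return c
def ray(c,u,v):
    V=np.asarray(c["view"]); R=V[:3,:3]; t=V[:3,3]
    d=R.T@np.array([(u-c["cx"])/c["fx"],(v-c["cy"])/c["fy"],1.0]); o=-R.T@t
    return o,d
def onplane(c,u,v,z):
    o,d=ray(c,u,v); s=(z-o[2])/d[2]; return o+s*d
def proj(c,p):
    V=np.asarray(c["view"]); q=V[:3,:3]@np.asarray(p)+V[:3,3]
    return np.array([c["fx"]*q[0]/q[2]+c["cx"], c["fy"]*q[1]/q[2]+c["cy"]])
def tri(c1,p1,c2,p2):
    o1,d1=ray(c1,*p1);o2,d2=ray(c2,*p2)
    A=np.stack([d1,-d2],1); s=np.linalg.lstsq(A,o2-o1,rcond=None)[0]
    a=o1+s[0]*d1;b=o2+s[1]*d2
    return (a+b)/2, np.linalg.norm(a-b)
def crop(c,x0,y0,x1,y1,k,name):
    im=c["frame"][y0:y1,x0:x1,::-1]
    cv2.imwrite(name,cv2.resize(im,None,fx=k,fy=k,interpolation=cv2.INTER_CUBIC))
E
python3 - <<'E'
from h import *
t=cam("top"); s=cam("side")
crop(t,225,160,345,290,4.5,"pics/t_h.png")
crop(s,220,195,335,265,6,"pics/s_h.png")
crop(t,100,215,210,310,6,"pics/t_p.png")
crop(s,250,270,340,360,6,"pics/s_p.png")
E
```

```text
(no output)
```

View pics/t_h.png

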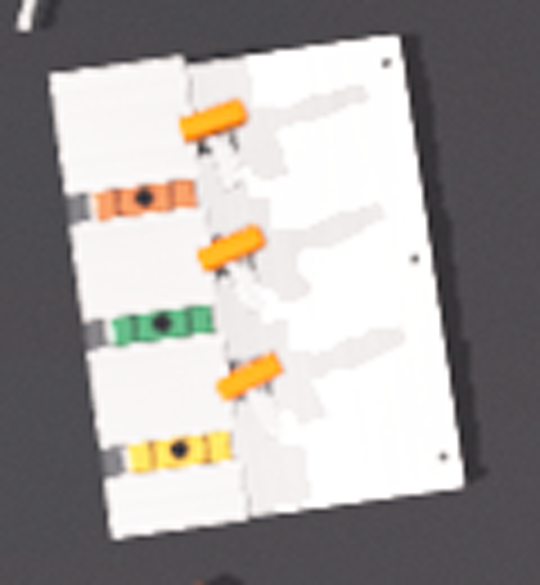

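View pics/s_h.png

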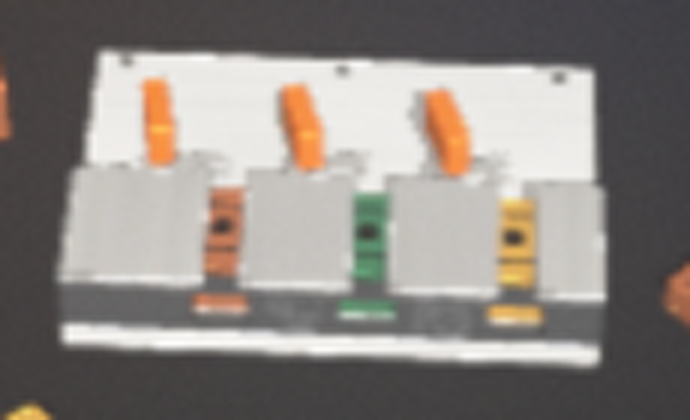

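View pics/t_p.png

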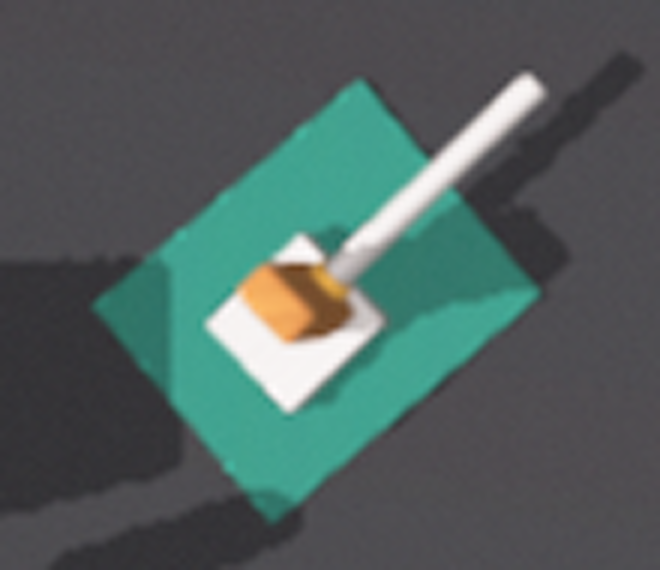

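View pics/s_p.png

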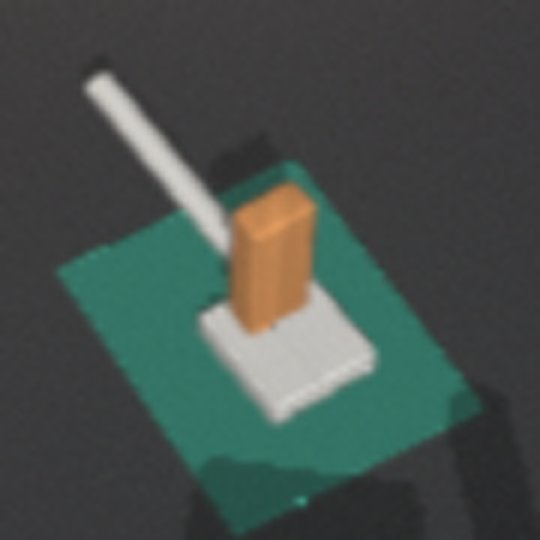

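Crops: all three dies are present in sight slots — copper at y=75, green at 0, brass at −75 (top-crop rows ~195, 323, 450). Knob bars are near (213,120), (231,249), (250,376) in the crop. Now the measurements.

```bash
cat > meas.py <<'E'
from h import *
t=cam("top"); s=cam("side")
def U(X,Y,k,x0,y0): return ((X+.5)/k-.5+x0,(Y+.5)/k-.5+y0)
def T(X,Y): return U(X,Y,4.5,225,160)
def S(X,Y): return U(X,Y,6,220,195)
np.set_printoptions(precision=4,suppress=True)
print("apron front L/R", onplane(t,*T(400,36),.015), onplane(t,*T(463,488),.015))
print("  side view", onplane(s,*S(98,50),.015), onplane(s,*S(594,68),.015))
print("tri",tri(t,T(400,36),s,S(98,50)),tri(t,T(463,488),s,S(594,68)))
print("block rear", onplane(t,*T(50,73),.052), onplane(t,*T(112,538),.052))
print("tri",tri(t,T(50,73),s,S(60,281)),tri(t,T(112,538),s,S(602,301)))
def Tp(X,Y): return U(X,Y,6,100,215)
def Sp(X,Y): return U(X,Y,6,250,270)
print("mat corners",[onplane(t,*Tp(*q),.003) for q in((360,78),(542,292),(272,523),(92,305))])
print("tip top", tri(t,Tp(528,82),s,Sp(97,80)))
print("sled corners front-left, right, rear ", [onplane(t,*Tp(*q),.017) for q in((300,233),(385,320),(290,414),(205,324))])
# knobs
def comps(c,lo,hi,box,amin=8):
    x0,y0,x1,y1=box
    hsv=cv2.cvtColor(np.ascontiguousarray(c["frame"]),cv2.COLOR_RGB2HSV)
    m=cv2.inRange(hsv,lo,hi); mm=np.zeros_like(m); mm[y0:y1,x0:x1]=m[y0:y1,x0:x1]
    n,l,st,ce=cv2.connectedComponentsWithStats(mm)
    out=[]
    for i in range(1,n):
        if st[i,4]>=amin:
            pts=np.argwhere(l==i)[:,::-1].astype(np.float32)
            out.append((ce[i],st[i,4],cv2.minAreaRect(pts)))
    return out
kt=comps(t,(10,200,200),(20,255,255),(262,180,295,255))
ks=comps(s,(8,180,150),(20,255,255),(235,205,305,228))
for o in kt: print("kt",o)
for o in ks: print("ks",o)
tr=comps(t,(105,150,80),(125,255,255),(360,190,425,305),100)
print("tray",[ (o[1],o[2],[onplane(t,*p,.018) for p in cv2.boxPoints(o[2])]) for o in tr])
E
python3 meas.py
python3 - <<'E'
from h import *
t=cam("top"); s=cam("side")
crop(t,360,190,425,305,5,"pics/t_tr.png");crop(s,265,150,355,195,7,"pics/s_tr.png")
crop(t,255,175,300,255,7,"pics/t_k.png")
E
```

```text
apron front L/R [ 0.6955 -0.0879  0.015 ] [ 0.4218 -0.1172  0.015 ]
  side view [ 0.696  -0.0814  0.015 ] [ 0.4216 -0.1141  0.015 ]
tri (array([ 0.6971, -0.0882,  0.0086]), np.float64(0.0012532987355708563)) (array([ 0.4217, -0.1174,  0.012 ]), np.float64(3.3830202087714137e-05))
block rear [0.6737 0.1217 0.052 ] [0.399  0.0911 0.052 ]
tri (array([0.673 , 0.1222, 0.0442]), np.float64(0.003499466710036473)) (array([0.3991, 0.0915, 0.046 ]), np.float64(0.0007816203923685318))
mat corners [array([0.5435, 0.3384, 0.003 ]), array([0.4439, 0.2563, 0.003 ]), array([0.3427, 0.3806, 0.003 ]), array([0.4432, 0.4623, 0.003 ])]
tip top (array([0.5377, 0.2554, 0.0354]), np.float64(0.0007807138894970646))
sled corners front-left, right, rear  [array([0.4734, 0.3631, 0.017 ]), array([0.4333, 0.325 , 0.017 ]), array([0.3923, 0.3684, 0.017 ]), array([0.4336, 0.4066, 0.017 ])]
kt (array([272.6512, 186.3953]), np.int32(43), ((271.85003662109375, 186.55003356933594), (4.743415832519531, 13.28156566619873), 71.56504821777344))
kt (array([277.4483, 214.6207]), np.int32(29), ((276.10003662109375, 214.70001
[... 248 characters left out ...]
2.4286]), np.int32(14), ((246.0, 212.0), (2.0, 6.0), 0.0))
ks (array([269.64, 215.72]), np.int32(25), ((269.896240234375, 215.8867950439453), (10.439401626586914, 2.6098501682281494), 74.05460357666016))
ks (array([294.2308, 216.8846]), np.int32(26), ((294.3301696777344, 216.90567016601562), (10.714122772216797, 2.3351292610168457), 74.05460357666016))
ks (array([246.5, 218.5]), np.int32(8), ((246.5, 218.5), (3.0, 1.0), 90.0))
tray [(np.int32(3621), ((391.6154479980469, 247.423095703125), (94.26639556884766, 38.82286834716797), 82.87498474121094), [array([ 0.5942, -0.2279,  0.018 ]), array([ 0.6044, -0.3322,  0.018 ]), array([ 0.353 , -0.3525,  0.018 ]), array([ 0.3427, -0.2496,  0.018 ])])]
```

```bash
sleep 1
```

```text
(no output)
```

View pics/t_k.png

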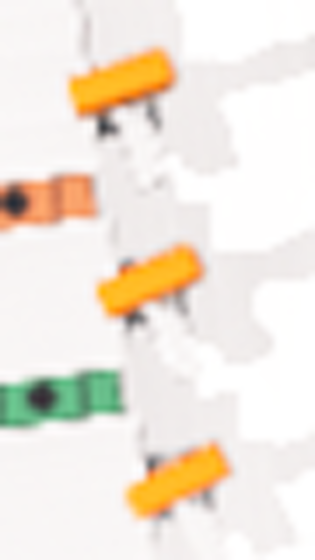

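View pics/t_tr.png

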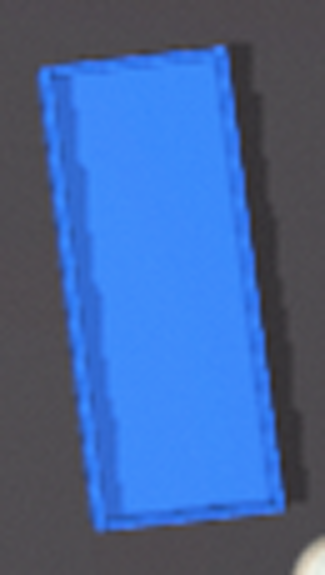

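View pics/s_tr.png

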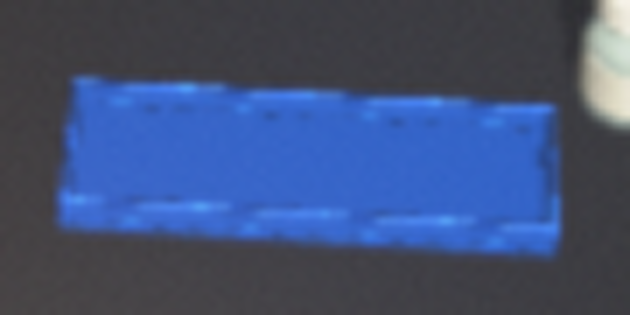

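```bash
cat > fit.py <<'E'
exec(open("meas.py").read().split("# knobs")[0].replace("print(","(lambda *a:None)("))
src=np.array([[.170,.156],[.170,-.119],[-.040,.156],[-.040,-.119]])
dt=np.array([onplane(t,*T(400,36),.015)[:2],onplane(t,*T(463,488),.015)[:2],onplane(t,*T(50,73),.052)[:2],onplane(t,*T(112,538),.052)[:2]])
ds=np.array([onplane(s,*S(98,50),.015)[:2],onplane(s,*S(594,68),.015)[:2],onplane(s,*S(60,281),.052)[:2],onplane(s,*S(602,301),.052)[:2]])
def rig(a,b):
    ca,cb=a.mean(0),b.mean(0); H=(a-ca).T@(b-cb); th=np.arctan2(H[0,1]-H[1,0],H[0,0]+H[1,1])
    R=np.array([[np.cos(th),-np.sin(th)],[np.sin(th),np.cos(th)]]); return R,cb-R@ca,np.degrees(th)
for d in (dt,ds,(dt+ds)/2):
    R,o,th=rig(src,d); print("holder o",o,"yaw",th,"res mm",((src@R.T+o-d)*1000).round(1).tolist())
Rt,ot,tht=rig(src,dt)
def K(X,Y): return U(X,Y,7,255,175)
for i,(c,a,b,sc) in enumerate([((179,481),(132,501),(227,463),(447,132)),((151,280),(102,297),(200,262),(303,128)),((123,82),(74,95),(172,68),(159,122))]):
    e=Rt@np.array([.052,-.0375+.075*i])+ot
    A=onplane(t,*K(*a),.088);B=onplane(t,*K(*b),.088)
    ang=np.degrees(np.arctan2(*(B-A)[1::-1]))
    print("knob",i,"pred",e,"top@.088",onplane(t,*K(*c),.086),"len",np.linalg.norm(B-A),"yaw",ang,"clamp deg",ang-tht,"tri",tri(t,K(*c),s,S(*sc)))
def Q(X,Y): return U(X,Y,5,360,190)
def W(X,Y): return U(X,Y,7,265,150)
p=[onplane(t,*Q(*q),.018)[:2] for q in((40,67),(226,46),(284,511),(97,531))]
q=[onplane(s,*W(*q),.018)[:2] for q in((62,197),(75,80),(552,104),(554,224))]
print("tray top",np.array(p),np.mean(p,0),"side",np.array(q),np.mean(q,0))
print("tri z",[tri(t,Q(*a),s,W(*b))[0][2] for a,b in zip(((40,67),(226,46),(284,511),(97,531)),((62,197),(75,80),(552,104),(554,224)))])
E
python3 fit.py
```

```text
holder o [0.5221 0.0645] yaw -83.81528814300253 res mm [[0.0, 0.3], [0.3, -0.1], [-0.8, -0.6], [0.5, 0.4]]
holder o [0.5206 0.0702] yaw -83.26594937312417 res mm [[-0.6, 1.1], [0.7, 1.5], [1.5, -1.3], [-1.7, -1.3]]
holder o [0.5213 0.0674] yaw -83.54058384224275 res mm [[-0.3, 0.7], [0.5, 0.7], [0.4, -0.9], [-0.6, -0.4]]
knob 0 pred [0.4904 0.0088] top@.088 [0.4905 0.0077 0.086 ] len 0.037590775495150205 yaw -69.71770841580367 clamp deg 14.097579727198863 tri (array([0.4905, 0.0078, 0.0698]), np.float64(0.0006368809908136186))
knob 1 pred [0.565  0.0169] top@.088 [0.5649 0.0161 0.086 ] len 0.03838560103932368 yaw -71.85011596049506 clamp deg 11.965172182507473 tri (array([0.5653, 0.0163, 0.0685]), np.float64(0.001566325629813553))
knob 2 pred [0.6395 0.025 ] top@.088 [0.6387 0.0245 0.086 ] len 0.03764099029538279 yaw -76.11559527413382 clamp deg 7.699692868868709 tri (array([0.64  , 0.0249, 0.0688]), np.float64(0.0017532018578730216))
tray top [[ 0.5943 -0.2309]
 [ 0.6029 -0.3315]
 [ 0.3529 -0.3517]
 [ 0.3447 -0.2519]] [ 0.4737 -0.2915] side [[ 0.5928 -0.2295]
 [ 0.6012 -0.3247]
 [ 0.3543 -0.3479]
 [ 0.347  -0.2513]] [ 0.4738 -0.2884]
tri z [np.float64(0.01662745257853082), np.float64(0.011500167814291973), np.float64(0.014644505855931689), np.float64(0.017727502271095763)]
```

```bash
cat > calc.py <<'E'
import sys, numpy as np
from scipy.spatial.transform import Rotation as Ro
from cell import env
np.set_printoptions(precision=4,suppress=True)
a=sys.argv[1:]
# poses: x y z yaw per arg, comma separated ; first is from current measured pose, later chained
o=env.get_obs(); p=np.array(o["tool_pos"]); R=Ro.from_euler("xyz",o["tool_rot"],degrees=True)
print("t",round(o["time_s"],2),"p",p,"rot",np.round(o["tool_rot"],2),"F",o["force"].round(1),"w",round(o["grip_width"]*1000,1),"q",o["qpos"].round(0))
for s in a:
    v=[float(k) for k in s.split(",")]
    tp=np.array(v[:3]); tR=Ro.from_euler("xyz",[180,0,v[3]],degrees=True)
    print("shift",(R.inv().apply(tp-p)/.1).round(3),"turn",((R.inv()*tR).as_rotvec(degrees=True)/90).round(3))
    p,R=tp,tR
E
python3 calc.py .4905,.0083,.22,20.3 .4905,.0083,.14,20.3
```

```text
t 0.5 p [ 0.2166 -0.6128  0.2226] rot [180.    -0.   -70.53] F [-0.2 -0.1  0. ] w 87.1 q [71. 18. -4. 83.  1. 79. -3.]
shift [-4.943 -4.653  0.025] turn [ 0.     0.    -1.009]
shift [ 0.  -0.   0.8] turn [0. 0. 0.]
```

```bash
python3 -m pendant '[[-0.25,-0.23,0,0,0,0],[-0.6,-0.56,0,0,0,0],[-0.95,-0.88,0,0,0,0],[-1,-0.93,0,0,0,0],[-1,-0.93,0,0,0,0],[-1,-0.93,0,0,0,0],[-1,-0.93,0,0,0,0],[-1,-0.93,0,0,0,0]]' 40 30; python3 calc.py
```

```text
time_s: 1.5
tool_pos: [0.2704, -0.4882, 0.2223]
tool_rot: [180.0, 0.0, -70.6]
force: [-0.3, -0.1, -0.4]
grip_width: 0.0402
t 1.5 p [ 0.2704 -0.4882  0.2223] rot [179.99   0.02 -70.6 ] F [-0.3 -0.1 -0.4] w 40.2 q [ 66.   8.  -8.  96.   1.  76. -13.]
```

```bash
for i in 1; do python3 -m pendant '[[-0.3,-0.28,0,0,0,0],[-0.7,-0.65,0,0,0,0],[-1,-0.93,0,0,0,0],[-1,-0.93,0,0,0,0],[-1,-0.93,0,0,0,0],[-1,-0.93,0,0,0,0],[-1,-0.93,0,0,0,0],[-1,-0.93,0,0,0,0]]'; done; python3 -m pendant '[[-0.3,-0.28,0,0,0,-0.1],[-0.7,-0.65,0,0,0,-0.2],[-1,-0.93,0,0,0,-0.3],[-1,-0.93,0,0,0,-0.4],[-1,-0.93,0,0,0,-0.5],[-1,-0.93,0,0,0,-0.5],[-1,-0.93,0,0,0,-0.5],[-1,-0.93,0,0,0,-0.5]]'; python3 calc.py .4905,.0083,.22,20.3
```

```text
time_s: 2.5
tool_pos: [0.325, -0.3627, 0.2224]
tool_rot: [180.0, 0.0, -70.6]
force: [-0.8, 0.3, -0.2]
grip_width: 0.0401
time_s: 3.5
tool_pos: [0.3796, -0.2372, 0.2225]
tool_rot: [180.0, -0.0, -25.6]
force: [0.4, -0.3, -0.7]
grip_width: 0.04
t 3.5 p [ 0.3796 -0.2372  0.2225] rot [180.    -0.   -25.63] F [ 0.4 -0.3 -0.7] w 40.0 q [ 51.  -6. -20. 110.  -2.  76.   5.]
shift [-0.062 -2.693  0.025] turn [ 0.   -0.   -0.51]
```

```bash
python3 -m pendant '[[-0.0,-0.28,0,0,0,-0.1],[-0.02,-0.65,0,0,0,-0.2],[-0.02,-1,0,0,0,-0.3],[-0.02,-1,0,0,0,-0.4],[-0.02,-1,0,0,0,-0.5],[-0.02,-1,0,0,0,-0.51],[-0.02,-1,0,0,0,-0.51],[-0.02,-1,0,0,0,-0.51]]'; python3 calc.py .4905,.0083,.22,20.3 
```

```text
time_s: 4.5
tool_pos: [0.4209, -0.146, 0.2226]
tool_rot: [180.0, -0.0, 20.3]
force: [0.1, -0.1, 0.9]
grip_width: 0.0397
t 4.5 p [ 0.4209 -0.146   0.2226] rot [180.    -0.    20.26] F [ 0.1 -0.1  0.9] w 39.7 q [ 43.  -6. -25. 110.  -3.  76.  39.]
shift [ 1.187 -1.207  0.025] turn [ 0. -0. -0.]
```

```bash
python3 -m pendant '[[0.3,-0.3,0,0,0,0],[0.7,-0.7,0,0,0,0],[0.95,-0.95,0.2,0,0,0],[0.95,-0.95,0.4,0,0,0],[0.95,-0.95,0.5,0,0,0],[0.95,-0.95,0.5,0,0,0],[0.95,-0.95,0.5,0,0,0],[0.95,-0.95,0.5,0,0,0]]'; python3 calc.py .4905,.0083,.12,20.3 .4905,.0083,.062,20.3
```

```text
time_s: 5.5
tool_pos: [0.4774, -0.0242, 0.1733]
tool_rot: [179.9, -0.1, 20.3]
force: [0.1, -0.6, -0.1]
grip_width: 0.0398
t 5.5 p [ 0.4774 -0.0242  0.1733] rot [179.95  -0.07  20.32] F [ 0.1 -0.6 -0.1] w 39.8 q [ 35.   1. -35. 110.   0.  70.  20.]
shift [ 0.235 -0.26   0.533] turn [ 0.001 -0.001  0.   ]
shift [ 0.   -0.    0.58] turn [0. 0. 0.]
```

```bash
python3 -m pendant '[[0.12,-0.13,0,0,0,0],[0.23,-0.26,0.2,0,0,0],[0.23,-0.26,0.5,0,0,0],[0.23,-0.26,0.7,0,0,0],[0.23,-0.26,0.9,0,0,0],[0.23,-0.26,0.9,0,0,0],[0.23,-0.26,0.9,0,0,0],[0.23,-0.26,0.9,0,0,0]]'; python3 - <<'E'
from h import *
t=cam("top"); s=cam("side")
crop(t,225,160,345,290,4.5,"pics/t1.png")
crop(s,220,170,335,265,6,"pics/s1.png")
E
python3 calc.py .4905,.0083,.062,20.3
```

```text
time_s: 6.5
tool_pos: [0.4904, 0.0085, 0.0837]
tool_rot: [179.9, -0.1, 20.4]
force: [-0.2, -0.4, -0.1]
grip_width: 0.04
t 6.6 p [0.4901 0.0085 0.0833] rot [179.95  -0.07  20.37] F [-0.9  1.1  0.3] w 39.8 q [ 31.   8. -37. 114.   6.  60.  11.]
shift [0.003 0.003 0.213] turn [ 0.001 -0.001  0.001]
```

View pics/s1.png

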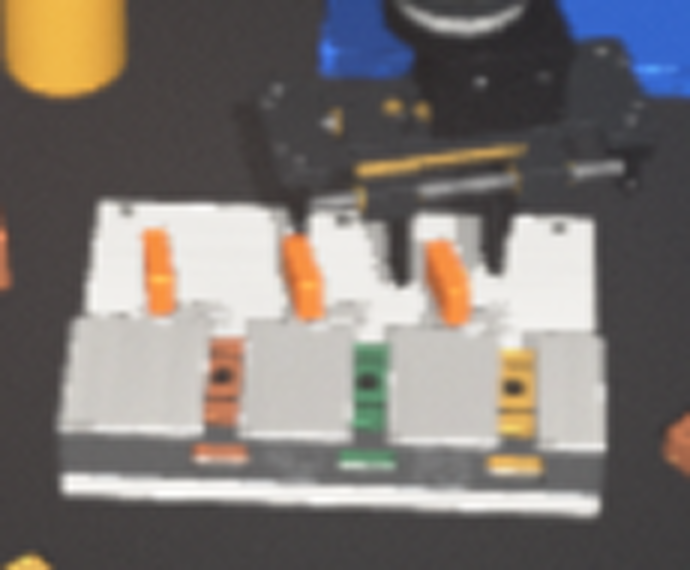

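View pics/t1.png

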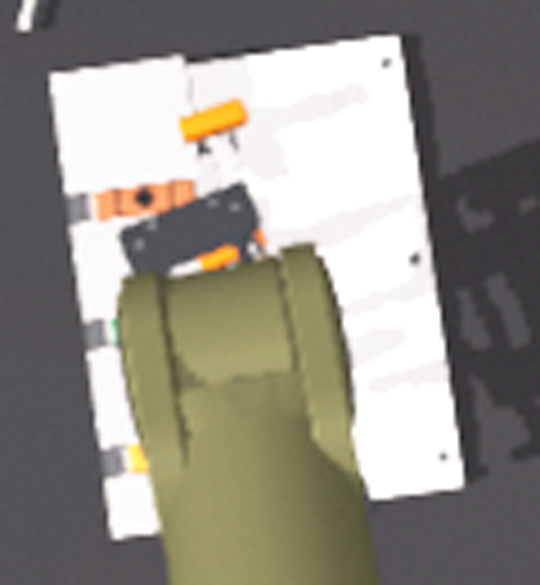

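The gripper straddles knob0 in the side crop, with fingers at (398,280) and (497,270). Next I descend and close.

```bash
python3 -m pendant '[[0,0,0.1,0,0,0],[0,0,0.21,0,0,0],[0,0,0.21,0,0,0],[0,0,0.21,0,0,0],[0,0,0.21,0,0,0],[0,0,0.21,0,0,0],[0,0,0.21,0,0,0],[0,0,0.21,0,0,0]]'; python3 -m pendant '[[0,0,0,0,0,0],[0,0,0,0,0,0],[0,0,0,0,0,0],[0,0,0,0,0,0],[0,0,0,0,0,0],[0,0,0,0,0,0],[0,0,0,0,0,0],[0,0,0,0,0,0]]' 5 25; python3 calc.py
```

```text
time_s: 7.6
tool_pos: [0.4895, 0.0086, 0.0616]
tool_rot: [180.0, -0.0, 20.4]
force: [0.8, 0.6, 1.0]
grip_width: 0.0401
time_s: 8.6
tool_pos: [0.4889, 0.0084, 0.0614]
tool_rot: [-180.0, 0.1, 20.4]
force: [-4.9, -1.2, 4.2]
grip_width: 0.014
t 8.6 p [0.4889 0.0084 0.0614] rot [-180.      0.08   20.37] F [-4.9 -1.2  4.2] w 14.0 q [ 31.  10. -37. 115.   7.  57.  10.]
```

```bash
python3 -m pendant '[[0,0,0,0,0,-0.1],[0,0,0,0,0,-0.21],[0,0,0,0,0,-0.32],[0,0,0,0,0,-0.43],[0,0,0,0,0,-0.54],[0,0,0,0,0,-0.65],[0,0,0,0,0,-0.74],[0,0,0,0,0,-0.74]]'; python3 calc.py .489,.0084,.062,87.5 .489,.0084,.062,89.5
```

```text
time_s: 9.6
tool_pos: [0.4889, 0.0086, 0.0614]
tool_rot: [-179.9, -0.0, 86.9]
force: [-5.0, 0.2, 4.6]
grip_width: 0.0138
t 9.6 p [0.4889 0.0086 0.0614] rot [-179.92   -0.01   86.9 ] F [-5.   0.2  4.6] w 13.8 q [ 38.  12. -45. 115.  10.  58.  75.]
shift [-0.002  0.001 -0.006] turn [-0.001 -0.    -0.007]
shift [0. 0. 0.] turn [ 0.     0.    -0.022]
```

```bash
python3 -m pendant '[[0,0,0,0,0,-0.01],[0,0,0,0,0,-0.02],[0,0,0,0,0,-0.03],[0,0,0,0,0,-0.03],[0,0,0,0,0,-0.03],[0,0,0,0,0,-0.03],[0,0,0,0,0,-0.03],[0,0,0,0,0,-0.03]]'; python3 -c "
from cell import env;o=env.get_obs();print(o['wrist_torque'],o['tool_rot'])"
```

```text
time_s: 10.6
tool_pos: [0.4894, 0.0086, 0.0613]
tool_rot: [-180.0, -0.0, 89.6]
force: [-3.1, -0.9, -0.2]
grip_width: 0.0142
[-0.05958304  0.54184343 -0.36760372] [-1.79994643e+02 -9.14461286e-03  8.96375718e+01]
```

```bash
python3 -m pendant '[[0,0,0,0,0,0],[0,0,0,0,0,0],[0,0,0,0,0,0],[0,0,0,0,0,0],[0,0,-0.3,0,0,0],[0,0,-0.5,0,0,0],[0,0,-0.5,0,0,0],[0,0,-0.5,0,0,0]]' 40; python3 calc.py .5645,.0165,.11,18.3
```

```text
time_s: 11.6
tool_pos: [0.489, 0.0085, 0.1108]
tool_rot: [-180.0, 0.0, 89.7]
force: [-0.3, 0.9, -0.2]
grip_width: 0.0397
t 11.6 p [0.489  0.0085 0.1108] rot [-179.95    0.01   89.67] F [-0.3  0.9 -0.2] w 39.7 q [ 40.   7. -46. 112.   6.  63.  81.]
shift [0.085 0.754 0.007] turn [-0.     0.     0.793]
```

```bash
python3 -m pendant '[[0.02,0.2,0,0,0,0.1],[0.05,0.5,0,0,0,0.21],[0.085,0.75,0,0,0,0.32],[0.085,0.75,0,0,0,0.43],[0.085,0.75,0,0,0,0.54],[0.085,0.75,0,0,0,0.65],[0.085,0.75,0,0,0,0.75],[0.085,0.75,0,0,0,0.79]]'; python3 calc.py .5645,.0165,.062,18.3;  python3 - <<'E'
from h import *
s=cam("side")
crop(s,220,170,335,265,6,"pics/s2.png")
E
```

```text
time_s: 12.6
tool_pos: [0.5636, 0.0167, 0.1099]
tool_rot: [-180.0, 0.1, 18.4]
force: [-0.1, -0.2, 0.3]
grip_width: 0.0399
t 12.6 p [0.5636 0.0167 0.1099] rot [-179.95    0.13   18.42] F [-0.1 -0.2  0.3] w 39.9 q [ 26.  16. -35. 102.  10.  65.   6.]
shift [0.009 0.005 0.479] turn [-0.001  0.001  0.001]
```

View pics/s2.png

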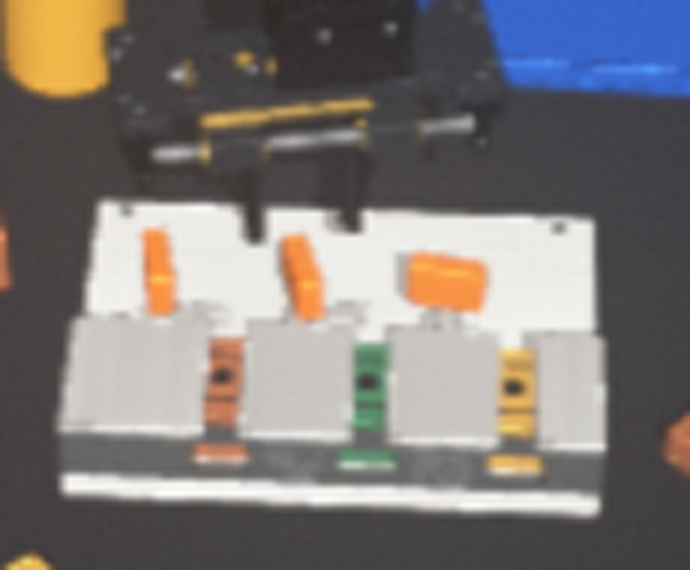

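Knob0 now lies crosswise at (447,282) in the crop, so clamp0 is open, and the fingers stand over knob1.

```bash
python3 -m pendant '[[0,0,0.2,0,0,0],[0.01,0,0.48,0,0,0],[0.01,0,0.48,0,0,0],[0.01,0,0.48,0,0,0],[0.01,0,0.48,0,0,0],[0.01,0,0.48,0,0,0],[0.01,0,0.48,0,0,0],[0.01,0,0.48,0,0,0]]'; python3 -m pendant '[[0,0,0,0,0,0],[0,0,0,0,0,0],[0,0,0,0,0,0],[0,0,0,0,0,0],[0,0,0,0,0,0],[0,0,0,0,0,0],[0,0,0,0,0,0],[0,0,0,0,0,0]]' 5 25;python3 -m pendant '[[0,0,0,0,0,-0.1],[0,0,0,0,0,-0.21],[0,0,0,0,0,-0.32],[0,0,0,0,0,-0.43],[0,0,0,0,0,-0.54],[0,0,0,0,0,-0.65],[0,0,0,0,0,-0.74],[0,0,0,0,0,-0.77]]';python3 -m pendant '[[0,0,0,0,0,-0.01],[0,0,0,0,0,-0.02],[0,0,0,0,0,-0.02],[0,0,0,0,0,-0.02],[0,0,0,0,0,-0.02],[0,0,0,0,0,-0.02],[0,0,0,0,0,-0.02],[0,0,0,0,0,-0.02]]'; python3 -c "
from cell import env;o=env.get_obs();print(o['wrist_torque'],o['tool_rot'],o['qpos'])"
```

```text
time_s: 13.65
tool_pos: [0.5656, 0.0169, 0.0637]
tool_rot: [180.0, -0.0, 18.6]
force: [-0.4, -0.3, 0.3]
grip_width: 0.04
time_s: 14.65
tool_pos: [0.5635, 0.0165, 0.0633]
tool_rot: [-180.0, 0.3, 18.6]
force: [-4.4, -1.8, 4.4]
grip_width: 0.0141
time_s: 15.65
tool_pos: [0.5639, 0.0171, 0.0632]
tool_rot: [-179.8, 0.0, 87.9]
force: [-3.8, 0.3, 2.3]
grip_width: 0.014
time_s: 16.65
tool_pos: [0.5641, 0.0171, 0.0633]
tool_rot: [-179.8, -0.0, 89.6]
force: [-5.6, 0.8, 3.7]
grip_width: 0.0143
[ 0.20924739  0.96045069 -0.6162434 ] [-1.79823054e+02 -4.13390251e-03  8.95584396e+01] [ 35.21511209  22.47059851 -46.87638322 104.27922361  18.48503972
  61.4075244   71.01776351]
```

```bash
python3 -m pendant '[[0,0,0,0,0,0],[0,0,0,0,0,0],[0,0,0,0,0,0],[0,0,0,0,0,0],[0,0,-0.3,0,0,0],[0,0,-0.5,0,0,0],[0,0,-0.5,0,0,0],[0,0,-0.5,0,0,0]]' 40; python3 calc.py .6385,.0248,.11,14
```

```text
time_s: 17.65
tool_pos: [0.565, 0.0167, 0.1129]
tool_rot: [-180.0, 0.0, 89.7]
force: [0.5, 0.3, -0.8]
grip_width: 0.0398
t 17.65 p [0.565  0.0167 0.1129] rot [-179.95    0.02   89.66] F [ 0.5  0.3 -0.8] w 39.8 q [ 37.  19. -48. 102.  16.  66.  73.]
shift [0.085 0.734 0.028] turn [-0.     0.001  0.841]
```

```bash
python3 -m pendant '[[0.02,0.2,0,0,0,0.11],[0.05,0.5,0,0,0,0.22],[0.085,0.73,0,0,0,0.33],[0.085,0.73,0,0,0,0.44],[0.085,0.73,0,0,0,0.55],[0.085,0.73,0,0,0,0.66],[0.085,0.73,0,0,0,0.77],[0.085,0.73,0,0,0,0.84]]'; python3 calc.py .6385,.0248,.062,14;  python3 - <<'E'
from h import *
s=cam("side")
crop(s,220,170,335,265,6,"pics/s3.png")
E
```

```text
time_s: 18.65
tool_pos: [0.6376, 0.0249, 0.1119]
tool_rot: [-180.0, 0.1, 13.8]
force: [0.4, -0.1, 0.3]
grip_width: 0.0395
t 18.65 p [0.6376 0.0249 0.1119] rot [-179.98    0.14   13.84] F [ 0.4 -0.1  0.3] w 39.5 q [ 21.  25. -32.  91.  14.  68.  -1.]
shift [0.009 0.003 0.499] turn [-0.     0.002 -0.002]
```

View pics/s3.png

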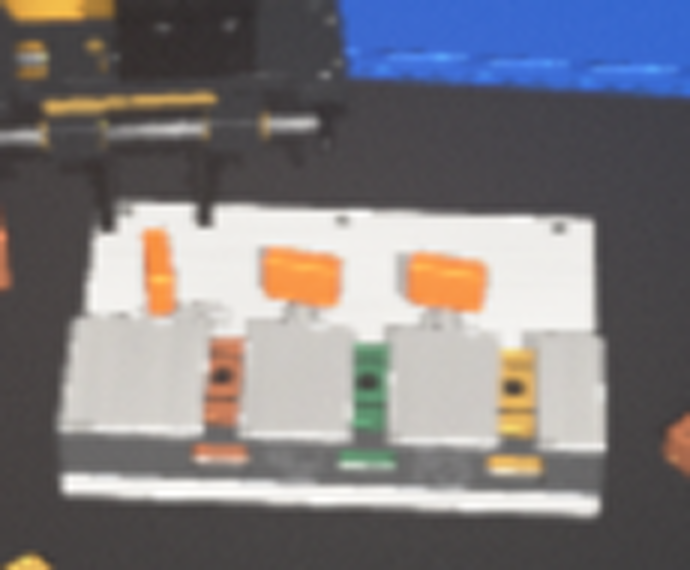

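Knobs 0 and 1 both lie crosswise, at (447,282) and (300,277) in the crop. Knob2 is next.

```bash
python3 -m pendant '[[0,0,0.2,0,0,0],[0,0,0.49,0,0,0],[0,0,0.49,0,0,0],[0,0,0.49,0,0,0],[0,0,0.49,0,0,0],[0,0,0.49,0,0,0],[0,0,0.49,0,0,0],[0,0,0.49,0,0,0]]'; python3 -m pendant '[[0,0,0,0,0,0],[0,0,0,0,0,0],[0,0,0,0,0,0],[0,0,0,0,0,0],[0,0,0,0,0,0],[0,0,0,0,0,0],[0,0,0,0,0,0],[0,0,0,0,0,0]]' 5 25;python3 -m pendant '[[0,0,0,0,0,-0.1],[0,0,0,0,0,-0.21],[0,0,0,0,0,-0.32],[0,0,0,0,0,-0.43],[0,0,0,0,0,-0.54],[0,0,0,0,0,-0.65],[0,0,0,0,0,-0.75],[0,0,0,0,0,-0.8]]';python3 -m pendant '[[0,0,0,0,0,-0.01],[0,0,0,0,0,-0.03],[0,0,0,0,0,-0.04],[0,0,0,0,0,-0.04],[0,0,0,0,0,-0.04],[0,0,0,0,0,-0.04],[0,0,0,0,0,-0.04],[0,0,0,0,0,-0.04]]'; python3 -c "
from cell import env;o=env.get_obs();print(o['wrist_torque'],o['tool_rot'],o['qpos'])"
```

```text
time_s: 19.7
tool_pos: [0.6386, 0.025, 0.0648]
tool_rot: [180.0, -0.0, 14.1]
force: [0.2, 0.1, -0.7]
grip_width: 0.04
time_s: 20.7
tool_pos: [0.638, 0.025, 0.0645]
tool_rot: [180.0, 0.1, 14.1]
force: [-4.8, -1.4, 3.0]
grip_width: 0.014
time_s: 21.7
tool_pos: [0.6384, 0.0257, 0.0645]
tool_rot: [-180.0, -0.1, 86.2]
force: [-3.7, 1.2, 2.2]
grip_width: 0.0141
time_s: 22.7
tool_pos: [0.6386, 0.0256, 0.0645]
tool_rot: [180.0, -0.0, 89.7]
force: [-1.1, 3.9, -1.1]
grip_width: 0.0142
[ 1.02567751  0.05469879 -0.62163736] [ 1.79982560e+02 -3.95959015e-02  8.96874726e+01] [ 30.46186847  31.37656538 -46.05317244  93.49396907  24.26897402
  65.59490705  68.07401651]
```

```bash
python3 -m pendant '[[0,0,0,0,0,0],[0,0,0,0,0,0],[0,0,0,0,0,0],[0,0,0,0,0,0],[0,0,-0.3,0,0,0],[0,0,-0.6,0,0,0],[0,0,-0.8,0,0,0],[0,0,-0.8,0,0,0]]' 60;  python3 - <<'E'
from h import *
s=cam("side");t=cam("top")
crop(s,220,170,335,265,6,"pics/s4.png")
crop(t,100,215,210,310,6,"pics/t_p4.png")
crop(s,250,270,340,360,6,"pics/s_p4.png")
def U(X,Y,k,x0,y0): return ((X+.5)/k-.5+x0,(Y+.5)/k-.5+y0)
def Tp(X,Y): return U(X,Y,6,100,215)
def Sp(X,Y): return U(X,Y,6,250,270)
print(tri(t,Tp(278,302),s,Sp(275,209)), onplane(t,*Tp(278,302),.093))
E
python3 calc.py
```

```text
time_s: 23.7
tool_pos: [0.6396, 0.0251, 0.1461]
tool_rot: [179.8, 0.0, 89.7]
force: [-0.3, 0.5, -0.0]
grip_width: 0.0597
(array([0.44262275, 0.35516795, 0.08720836]), np.float64(0.002325311254826974)) [0.44387788 0.3537584  0.093     ]
t 23.8 p [0.638  0.0247 0.1436] rot [-179.93    0.03   89.66] F [-0.2 -0.4 -1. ] w 60.0 q [ 32.  27. -48.  89.  21.  73.  70.]
```

View pics/s4.png

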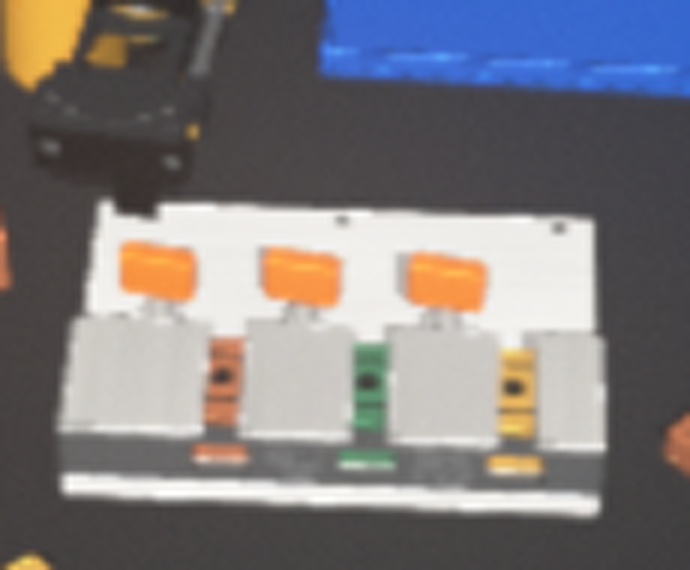

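View pics/t_p4.png

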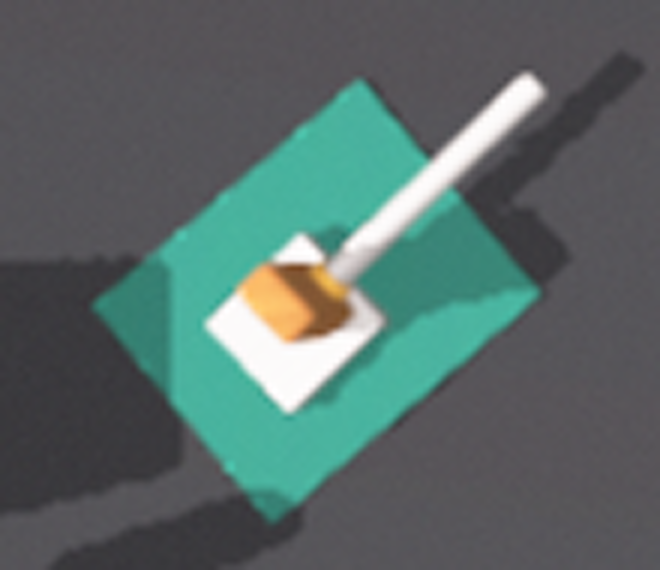

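View pics/s_p4.png

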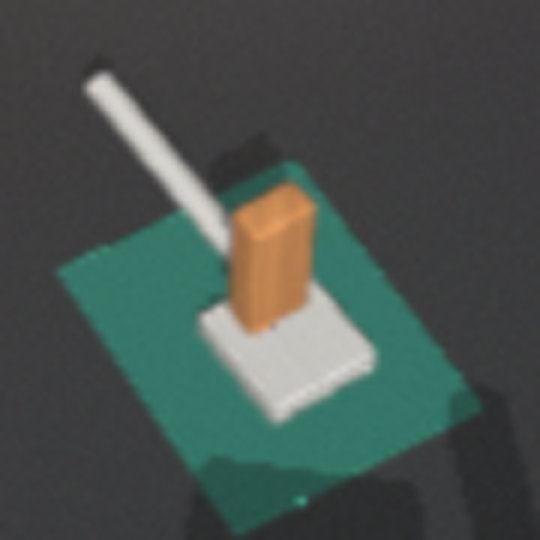

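All three knobs are crosswise at (157,272), (300,277) and (447,282) in the crop. The pusher stands undisturbed on the mat, so I go to its handle.

```bash
python3 calc.py .443,.355,.144,133.3 .443,.355,.064,133.3
```

```text
t 23.8 p [0.638  0.0247 0.1436] rot [-179.93    0.03   89.66] F [-0.2 -0.4 -1. ] w 60.0 q [ 32.  27. -48.  89.  21.  73.  70.]
shift [ 3.291 -1.97  -0.003] turn [-0.001  0.    -0.485]
shift [ 0.  -0.   0.8] turn [0. 0. 0.]
```

```bash
for i in 1 2; do python3 -m pendant '[[0.2,-0.12,0,0,0,0],[0.5,-0.3,0,0,0,0],[0.8,-0.48,0,0,0,0],[1,-0.6,0,0,0,0],[1,-0.6,0,0,0,0],[1,-0.6,0,0,0,0],[1,-0.6,0,0,0,0],[1,-0.6,0,0,0,0]]' | grep pos; done; python3 -m pendant '[[0.2,-0.12,0,0,0,-0.08],[0.5,-0.3,0,0,0,-0.18],[0.8,-0.48,0,0,0,-0.28],[1,-0.6,0,0,0,-0.38],[1,-0.6,0,0,0,-0.485],[1,-0.6,0,0,0,-0.485],[1,-0.6,0,0,0,-0.485],[1,-0.6,0,0,0,-0.485]]'; python3 calc.py .443,.355,.144,133.3 .443,.355,.064,133.3
```

```text
tool_pos: [0.5796, 0.1243, 0.1443]
tool_pos: [0.5202, 0.2248, 0.1444]
time_s: 26.8
tool_pos: [0.4606, 0.3256, 0.1445]
tool_rot: [-180.0, 0.0, 133.2]
force: [0.3, 0.7, -0.1]
grip_width: 0.0602
t 26.8 p [0.4606 0.3256 0.1445] rot [-179.99    0.02  133.17] F [ 0.3  0.7 -0.1] w 60.2 q [ 16.  23. -65. 100.  22.  71.  78.]
shift [0.335 0.073 0.005] turn [-0.     0.    -0.001]
shift [ 0.  -0.   0.8] turn [0. 0. 0.]
```

```bash
python3 -m pendant '[[0.17,0.04,0,0,0,0],[0.335,0.073,0,0,0,0],[0.335,0.073,0.2,0,0,0],[0.335,0.073,0.35,0,0,0],[0.335,0.073,0.4,0,0,0],[0.335,0.073,0.4,0,0,0],[0.335,0.073,0.4,0,0,0],[0.335,0.073,0.4,0,0,0]]'; python3 calc.py  .443,.355,.064,133.3
python3 - <<'E'
from h import *
s=cam("side");t=cam("top")
crop(t,100,215,210,310,6,"pics/t_p5.png")
crop(s,250,270,340,360,6,"pics/s_p5.png")
E
```

```text
time_s: 27.8
tool_pos: [0.4429, 0.3556, 0.105]
tool_rot: [180.0, 0.0, 133.3]
force: [0.5, -0.4, -0.7]
grip_width: 0.0597
t 27.8 p [0.4429 0.3556 0.105 ] rot [179.95   0.01 133.3 ] F [ 0.5 -0.4 -0.7] w 59.7 q [ 10.  26. -63. 102.  25.  68.  73.]
shift [-0.005 -0.004  0.41 ] turn [0.001 0.    0.   ]
```

View pics/s_p5.png

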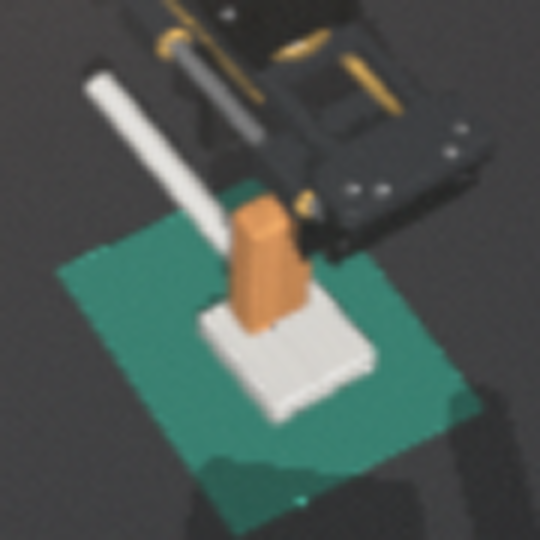

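View pics/t_p5.png

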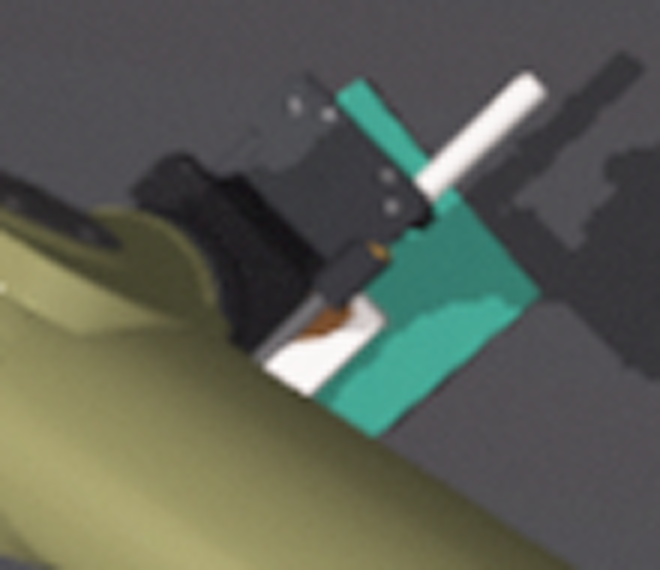

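The fingers straddle the handle along the rod, in line with it in both crops. Descending and closing.

```bash
python3 -m pendant '[[0,0,0.15,0,0,0],[0,0,0.3,0,0,0],[0,0,0.41,0,0,0],[0,0,0.41,0,0,0],[0,0,0.41,0,0,0],[0,0,0.41,0,0,0],[0,0,0.41,0,0,0],[0,0,0.41,0,0,0]]'|grep -A9 pos; python3 -m pendant '[[0,0,0,0,0,0],[0,0,0,0,0,0],[0,0,0,0,0,0],[0,0,0,0,0,0],[0,0,0,0,0,0],[0,0,0,0,0,0],[0,0,0,0,0,0],[0,0,0,0,0,0]]' 5 50; python3 calc.py
```

```text
tool_pos: [0.4427, 0.3555, 0.0637]
tool_rot: [180.0, 0.0, 133.3]
force: [-0.0, -0.8, 0.2]
grip_width: 0.06
time_s: 29.9
tool_pos: [0.4424, 0.3556, 0.0635]
tool_rot: [-180.0, -0.0, 133.3]
force: [-0.8, -0.0, -0.4]
grip_width: 0.0197
t 29.9 p [0.4424 0.3556 0.0635] rot [-179.99   -0.01  133.33] F [-0.8 -0.  -0.4] w 19.7 q [  8.  29. -61. 104.  28.  64.  71.]
```

```bash
python3 -m pendant '[[0,0,-0.05,0,0,0],[0,0,-0.1,0,0,0],[0,0,-0.15,0,0,0],[0,0,-0.15,0,0,0],[0,0,-0.15,0,0,0],[0,0,-0.15,0,0,0],[0,0,-0.15,0,0,0],[0,0,-0.15,0,0,0]]'|grep -A9 pos; python3 calc.py .4262,.2613,.078,96.2
```

```text
tool_pos: [0.4425, 0.3554, 0.0784]
tool_rot: [-180.0, -0.0, 133.3]
force: [-0.5, 0.1, -6.4]
grip_width: 0.0197
t 30.9 p [0.4425 0.3554 0.0784] rot [-179.99   -0.    133.32] F [-0.5  0.1 -6.4] w 19.7 q [  9.  28. -62. 103.  27.  66.  72.]
shift [-0.573 -0.764  0.004] turn [-0.     0.     0.412]
```

```bash
python3 -m pendant '[[-0.1,-0.13,0,0,0,0.05],[-0.2,-0.26,0,0,0,0.12],[-0.3,-0.4,0,0,0,0.2],[-0.4,-0.53,0,0,0,0.28],[-0.5,-0.66,0,0,0,0.36],[-0.57,-0.76,0,0,0,0.41],[-0.57,-0.76,0,0,0,0.41],[-0.57,-0.76,0,0,0,0.41]]'|grep -A9 pos; python3 calc.py .4262,.2513,.0625,96.2
python3 - <<'E'
from h import *
s=cam("side");t=cam("top")
crop(t,150,195,290,300,5,"pics/t6.png")
crop(s,230,195,370,300,5,"pics/s6.png")
E
```

```text
tool_pos: [0.4265, 0.2627, 0.0788]
tool_rot: [180.0, -0.0, 96.5]
force: [-0.5, 0.2, -6.6]
grip_width: 0.0195
t 31.9 p [0.4265 0.2627 0.0788] rot [179.96  -0.04  96.53] F [-0.5  0.2 -6.6] w 19.5 q [ 19.  15. -59. 112.  15.  61.  50.]
shift [-0.113 -0.016  0.162] turn [ 0.    -0.     0.004]
```

View pics/s6.png

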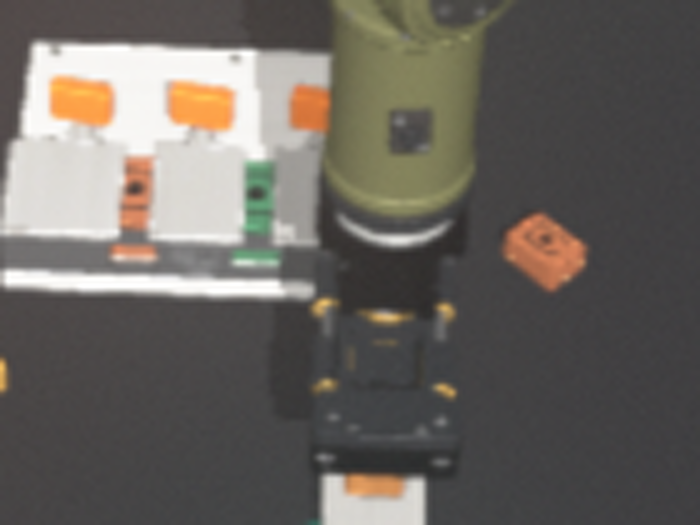

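View pics/t6.png

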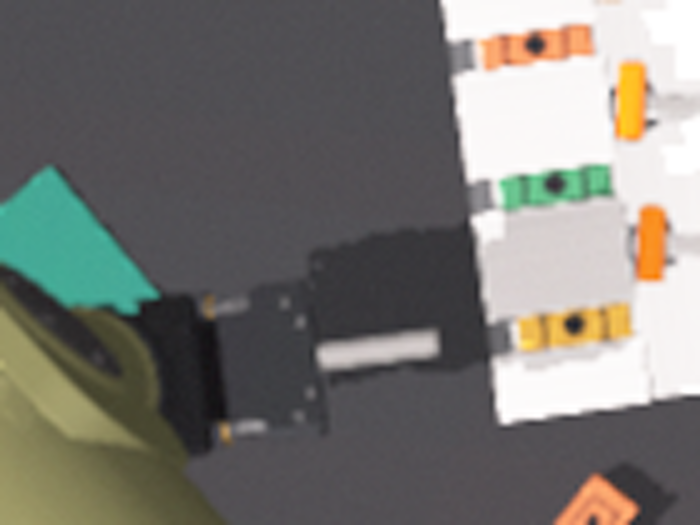

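```bash
cat > rod.py <<'E'
from h import *
import sys
np.set_printoptions(precision=4,suppress=True)
O=np.array([.5218,.0655]);yaw=np.radians(-83.8)
RX=np.array([np.cos(yaw),np.sin(yaw)]);RY=np.array([-np.sin(yaw),np.cos(yaw)])
def hold(p): d=np.asarray(p)[:2]-O; return np.array([d@RX,d@RY])
def world(x,y): return O+x*RX+y*RY
E
python3 - <<'E'
from rod import *
t=cam("top")
def U(X,Y,k=5,x0=150,y0=195): return ((X+.5)/k-.5+x0,(Y+.5)/k-.5+y0)
a=onplane(t,*U(318,356),.046);b=onplane(t,*U(438,344.5),.046)
print(hold(a),hold(b),np.degrees(np.arctan2(*(b-a)[1::-1])))
for q in((500,340),(480,194),(461,55)): print("slot rear",hold(onplane(t,*U(*q),.05)))
for q in((574,324),(554,184),(535,45)): print("die",hold(onplane(t,*U(*q),.045)))
o=env.get_obs();print("tcp",hold(o["tool_pos"]))
E
```

```text
[-0.1299 -0.0719] [-0.0661 -0.0744] -85.99828257022281
slot rear [-0.0329 -0.0764]
slot rear [-0.0334  0.0014]
slot rear [-0.0338  0.0761]
die [ 0.0067 -0.0733]
die [0.006  0.0016]
die [0.0057 0.0765]
tcp [-0.2064 -0.0736]
```

The rod lies at holder y ≈ −0.073, which agrees with the yellow die line measured the same way (−0.0733). I lower it to hole height and start entering.

```bash
python3 -m pendant '[[0,0,0.08,0,0,0],[0,0,0.17,0,0,0],[0,0,0.17,0,0,0.004],[-0.1,-0.005,0.17,0,0,0.004],[-0.2,-0.01,0.17,0,0,0.004],[-0.3,-0.012,0.17,0,0,0.004],[-0.4,-0.012,0.17,0,0,0.004],[-0.4,-0.012,0.17,0,0,0.004]]'|grep -A9 pos; python3 - <<'E'
from rod import *
o=env.get_obs();print("tcp",hold(o["tool_pos"]),o["tool_pos"])
s=cam("side");t=cam("top")
crop(t,150,195,290,300,5,"pics/t7.png")
E
```

```text
tool_pos: [0.4308, 0.2224, 0.0624]
tool_rot: [179.9, -0.1, 96.0]
force: [-1.0, 2.5, 5.1]
grip_width: 0.02
tcp [-0.1658 -0.0735] [0.4308 0.2224 0.0624]
```

View pics/t7.png

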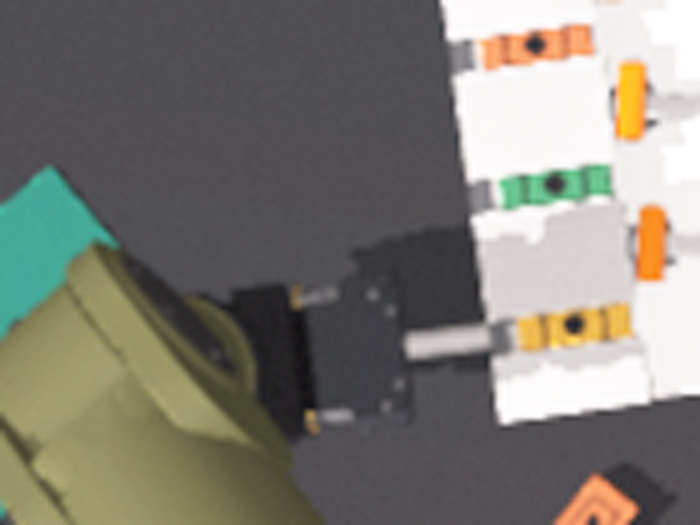

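```bash
python3 -m pendant '[[-0.1,0,-0.01,0,0,0],[-0.2,0,-0.01,0,0,0],[-0.3,0,-0.01,0,0,0],[-0.4,0,-0.01,0,0,0],[-0.5,0,-0.01,0,0,0],[-0.6,0,-0.01,0,0,0],[-0.65,0,-0.01,0,0,0],[-0.65,0,-0.01,0,0,0]]'|grep -A9 pos; python3 - <<'E'
from rod import *
o=env.get_obs();print("tcp",hold(o["tool_pos"]),o["tool_pos"])
s=cam("side");t=cam("top")
crop(t,190,195,330,300,5,"pics/t8.png")
E
```

```text
tool_pos: [0.4365, 0.1562, 0.0623]
tool_rot: [-180.0, 0.1, 96.0]
force: [-0.2, -0.0, -6.1]
grip_width: 0.0199
tcp [-0.0994 -0.075 ] [0.4365 0.1562 0.0623]
```

View pics/t8.png

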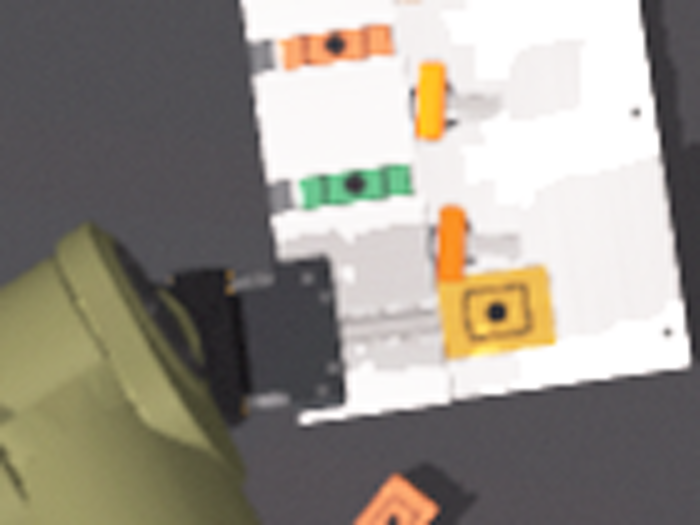

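Brass die slid out to crop (497,312), with the rod tip right behind it. Pushing on.

```bash
python3 -m pendant '[[-0.08,0,0,0,0,0],[-0.16,0,0,0,0,0],[-0.24,0,0,0,0,0],[-0.32,0,0,0,0,0],[-0.37,0,0,0,0,0],[-0.37,0,0,0,0,0],[-0.37,0,0,0,0,0],[-0.37,0,0,0,0,0]]'|grep -A9 pos; python3 - <<'E'
from rod import *
o=env.get_obs();print("tcp",hold(o["tool_pos"]),o["tool_pos"])
s=cam("side");t=cam("top")
crop(t,190,195,330,300,5,"pics/t9.png")
crop(s,230,195,370,300,5,"pics/s9.png")
E
```

```text
tool_pos: [0.4404, 0.1207, 0.0625]
tool_rot: [-180.0, 0.0, 96.1]
force: [0.2, -0.1, -6.0]
grip_width: 0.0196
tcp [-0.0636 -0.075 ] [0.4404 0.1207 0.0625]
```

View pics/t9.png

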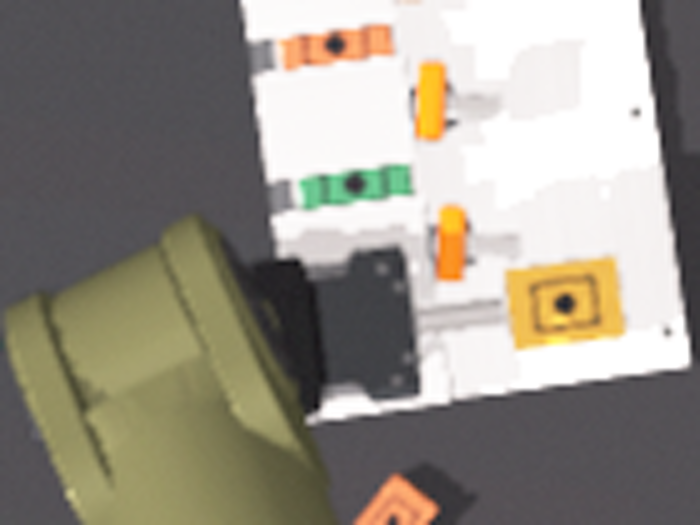

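View pics/s9.png

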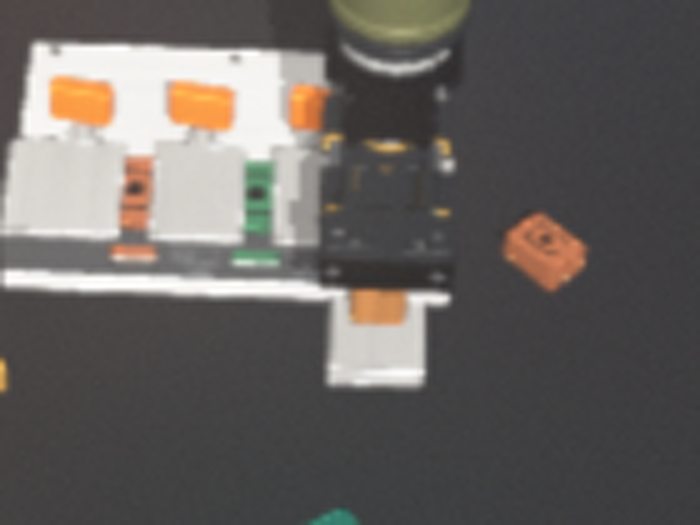

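Brass is wholly out at crop (565,304). I retract and shift to hole1.

```bash
python3 -m pendant '[[0.2,0,0,0,0,0],[0.4,0,0,0,0,0],[0.6,0,0,0,0,0],[0.8,0,0,0,0,0],[1,0,0,0,0,0],[1,0,0,0,0,0],[1,0,0,0,0,0],[1,0,0,0,0,0]]'|grep pos; python3 -m pendant '[[0.15,0,0,0,0,0],[0.3,0,0,0,0,0],[0.4,0,0,0,0,0],[0.4,0,0,0,0,0],[0.4,0,0,0,0,0],[0.4,0,0,0,0,0],[0.4,0,0,0,0,0],[0.4,0,0,0,0,0]]'|grep -A9 pos; python3 - <<'E'
from rod import *
o=env.get_obs();print("tcp",hold(o["tool_pos"]),o["tool_pos"]); print(world(-.2036,0))
E
python3 calc.py .4998,.2679,.0622,96.2
```

```text
tool_pos: [0.4302, 0.2198, 0.0627]
tool_pos: [0.4262, 0.26, 0.0629]
tool_rot: [179.9, -0.0, 96.0]
force: [0.8, -0.2, 3.4]
grip_width: 0.0195
tcp [-0.2037 -0.074 ] [0.4262 0.26   0.0629]
[0.4998 0.2679]
t 37.35 p [0.4262 0.26   0.0629] rot [179.93  -0.02  96.05] F [ 0.8 -0.2  3.4] w 19.5 q [ 18.  17. -58. 113.  16.  59.  49.]
shift [0.001 0.74  0.008] turn [ 0.001 -0.    -0.002]
```

```bash
python3 -m pendant '[[0,0,-0.05,0,0,0],[0,0.2,-0.06,0,0,0],[0,0.4,-0.06,0,0,0],[0,0.6,-0.06,0,0,0],[0,0.74,-0.06,0,0,0],[0,0.74,-0.06,0,0,0],[0,0.74,-0.06,0,0,0],[0,0.74,-0.06,0,0,0]]'|grep -A9 pos; python3 - <<'E'
from rod import *
o=env.get_obs();print("tcp",hold(o["tool_pos"]),o["tool_pos"]); 
t=cam("top")
crop(t,150,165,290,270,5,"pics/t10.png")
E
python3 calc.py .4998,.2679,.062,96.2
```

```text
tool_pos: [0.4983, 0.2675, 0.0684]
tool_rot: [-180.0, 0.0, 96.1]
force: [0.4, -1.4, -6.8]
grip_width: 0.0196
tcp [-0.2034 -0.0016] [0.4983 0.2675 0.0684]
t 38.4 p [0.4985 0.2675 0.0685] rot [-179.98    0.03   96.1 ] F [-1.  -0.1 -5.7] w 19.5 q [ 14.  25. -54. 104.  22.  63.  48.]
shift [0.003 0.013 0.065] turn [-0.     0.    -0.001]
```

View pics/t10.png

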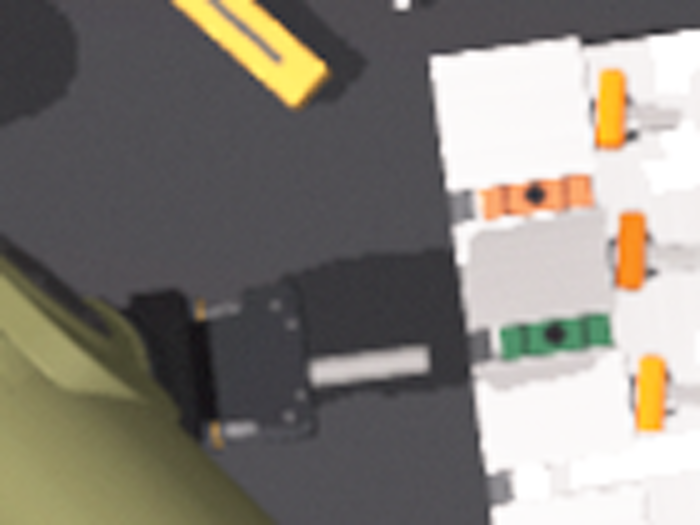

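```bash
python3 - <<'E'
from rod import *
t=cam("top")
def U(X,Y,k=5,x0=150,y0=165): return ((X+.5)/k-.5+x0,(Y+.5)/k-.5+y0)
print(hold(onplane(t,*U(312,371),.037)),hold(onplane(t,*U(428,360.5),.037)),hold(onplane(t,*U(481,346),.05)),hold(onplane(t,*U(555,334),.045)))
E
```

```text
[-0.1253 -0.0002] [-0.063 -0.003] [-0.033   0.0003] [0.0065 0.0016]
```

```bash
python3 -m pendant '[[0,0.025,0,0,0,-0.01],[0,0.025,0.06,0,0,-0.01],[-0.1,0.025,0.06,0,0,-0.01],[-0.2,0.025,0.06,0,0,-0.01],[-0.3,0.025,0.06,0,0,-0.01],[-0.4,0.025,0.06,0,0,-0.01],[-0.5,0.025,0.06,0,0,-0.01],[-0.5,0.025,0.06,0,0,-0.01]]'|grep -A9 pos; python3 - <<'E'
from rod import *
o=env.get_obs();print("tcp",hold(o["tool_pos"]),o["tool_pos"]); 
E
```

```text
tool_pos: [0.5064, 0.2204, 0.0629]
tool_rot: [180.0, -0.3, 97.0]
force: [-1.7, 7.3, -3.8]
grip_width: 0.0191
tcp [-0.1557  0.0014] [0.5064 0.2204 0.0629]
```

```bash
python3 - <<'E'
from rod import *
t=cam("top")
crop(t,170,165,310,270,5,"pics/t11.png")
E
```

```text
(no output)
```

View pics/t11.png

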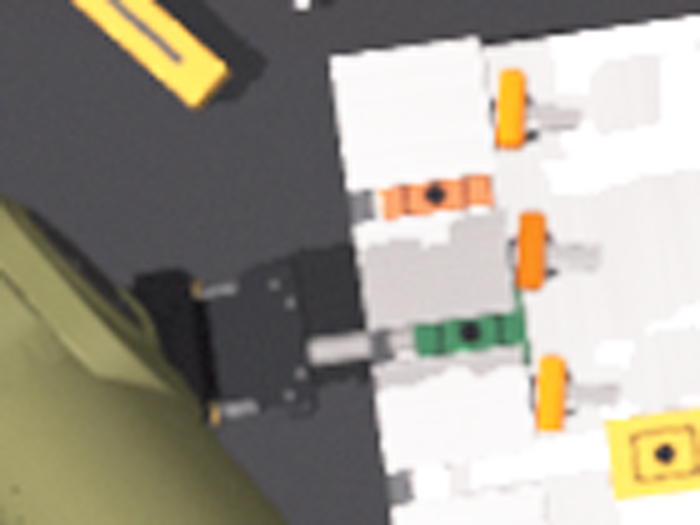

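The green die has already moved forward (its slot mark is now at crop (471,331), with the rod visible behind it at (395,343)), so the rod is in the hole and pushing. Continuing.

```bash
python3 -m pendant '[[-0.1,0,-0.01,0,0,0],[-0.2,0,-0.01,0,0,0],[-0.3,0,-0.01,0,0,0],[-0.4,0,-0.01,0,0,0],[-0.5,0,-0.01,0,0,0],[-0.6,0,-0.01,0,0,0],[-0.65,0,-0.01,0,0,0],[-0.65,0,-0.01,0,0,0]]'|grep -A9 pos; python3 -m pendant '[[-0.1,0,0,0,0,0],[-0.18,0,0,0,0,0],[-0.26,0,0,0,0,0],[-0.28,0,0,0,0,0],[-0.28,0,0,0,0,0],[-0.28,0,0,0,0,0],[-0.28,0,0,0,0,0],[-0.28,0,0,0,0,0]]'|grep -A9 pos; python3 - <<'E'
from rod import *
o=env.get_obs();print("tcp",hold(o["tool_pos"]),o["tool_pos"])
t=cam("top")
crop(t,190,165,330,270,5,"pics/t12.png")
E
```

```text
tool_pos: [0.5152, 0.1526, 0.0636]
tool_rot: [180.0, 0.1, 96.9]
force: [0.3, 0.0, -6.4]
grip_width: 0.0196
tool_pos: [0.5182, 0.1258, 0.0635]
tool_rot: [-180.0, 0.0, 97.0]
force: [-0.4, -0.1, -6.9]
grip_width: 0.0197
tcp [-0.0604  0.003 ] [0.5182 0.1258 0.0635]
```

View pics/t12.png

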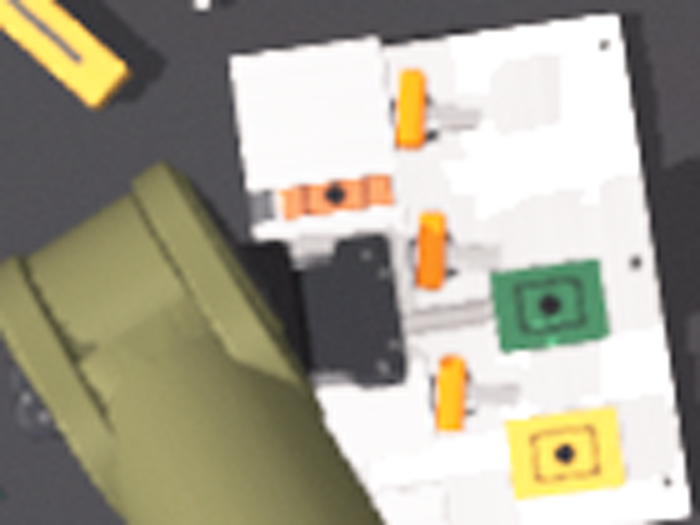

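Green is out at crop (550,305). I retract and shift to hole2.

```bash
python3 -m pendant '[[0.2,0,0,0,0,0],[0.4,0,0,0,0,0],[0.6,0,0,0,0,0],[0.8,0,0,0,0,0],[1,0,0,0,0,0],[1,0,0,0,0,0],[1,0,0,0,0,0],[1,0,0,0,0,0]]'|grep pos; python3 -m pendant '[[0.15,0,0,0,0,0],[0.3,0,0,0,0,0],[0.42,0,0,0,0,0],[0.42,0,0,0,0,0],[0.42,0,-0.05,0,0,0],[0.42,0,-0.06,0,0,0],[0.42,0,-0.06,0,0,0],[0.42,0,-0.06,0,0,0]]'|grep -A9 pos; python3 - <<'E'
from rod import *
o=env.get_obs();print("tcp",hold(o["tool_pos"]),o["tool_pos"]); print(world(-.2036,0.0755))
E
python3 calc.py .5749,.2760,.068,96.8
```

```text
tool_pos: [0.5065, 0.2236, 0.0633]
tool_pos: [0.5012, 0.2663, 0.0695]
tool_rot: [-180.0, 0.0, 96.9]
force: [-0.8, 0.2, -6.2]
grip_width: 0.0197
tcp [-0.2019  0.0012] [0.5012 0.2663 0.0695]
[0.5749 0.2761]
t 43.55 p [0.5012 0.2663 0.0695] rot [-179.99    0.02   96.92] F [-0.8  0.2 -6.2] w 19.7 q [ 14.  25. -54. 104.  23.  63.  49.]
shift [0.007 0.744 0.014] turn [-0.     0.     0.001]
```

```bash
python3 -m pendant '[[0,0.1,0,0,0,0],[0,0.25,0,0,0,0],[0,0.4,0,0,0,0],[0,0.6,0,0,0,0],[0,0.75,0,0,0,0],[0,0.75,0,0,0,0],[0,0.75,0,0,0,0],[0,0.75,0,0,0,0]]'|grep -A9 pos; python3 - <<'E'
from rod import *
o=env.get_obs();print("tcp",hold(o["tool_pos"]),o["tool_pos"]); 
t=cam("top")
crop(t,150,145,290,250,5,"pics/t13.png")
E
```

```text
tool_pos: [0.5747, 0.276, 0.0695]
tool_rot: [-180.0, 0.0, 97.0]
force: [-0.6, -0.2, -6.6]
grip_width: 0.0198
tcp [-0.2035  0.0753] [0.5747 0.276  0.0695]
```

View pics/t13.png

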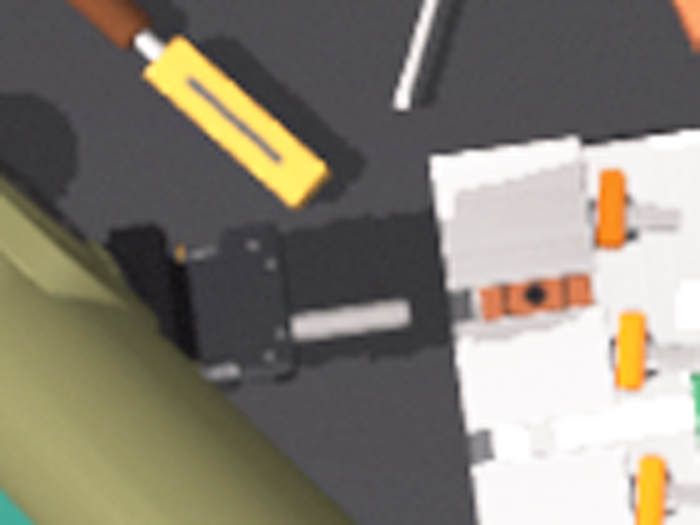

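```bash
python3 - <<'E'
from rod import *
t=cam("top")
def U(X,Y,k=5,x0=150,y0=145): return ((X+.5)/k-.5+x0,(Y+.5)/k-.5+y0)
print(hold(onplane(t,*U(294,327),.037)),hold(onplane(t,*U(408,313),.037)),hold(onplane(t,*U(461,305),.05)),hold(onplane(t,*U(535,294),.045)))
E
```

```text
[-0.1252  0.0777] [-0.0635  0.0769] [-0.0338  0.0761] [0.0057 0.077 ]
```

Rod at y 0.077, die at 0.077, so they are aligned. Entering hole2.

```bash
python3 -m pendant '[[0,0,0.03,0,0,0],[0,0,0.06,0,0,0],[-0.1,0,0.06,0,0,0],[-0.2,0,0.06,0,0,0],[-0.3,0,0.06,0,0,0],[-0.4,0,0.06,0,0,0],[-0.5,0,0.06,0,0,0],[-0.5,0,0.06,0,0,0]]'|grep -A9 pos; python3 - <<'E'
from rod import *
o=env.get_obs();print("tcp",hold(o["tool_pos"]),o["tool_pos"]); 
t=cam("top")
crop(t,170,145,310,250,5,"pics/t14.png")
E
```

```text
tool_pos: [0.5811, 0.23, 0.0647]
tool_rot: [179.9, -0.4, 97.0]
force: [-0.9, 7.3, -4.9]
grip_width: 0.0198
tcp [-0.1572  0.0767] [0.5811 0.23   0.0647]
```

View pics/t14.png

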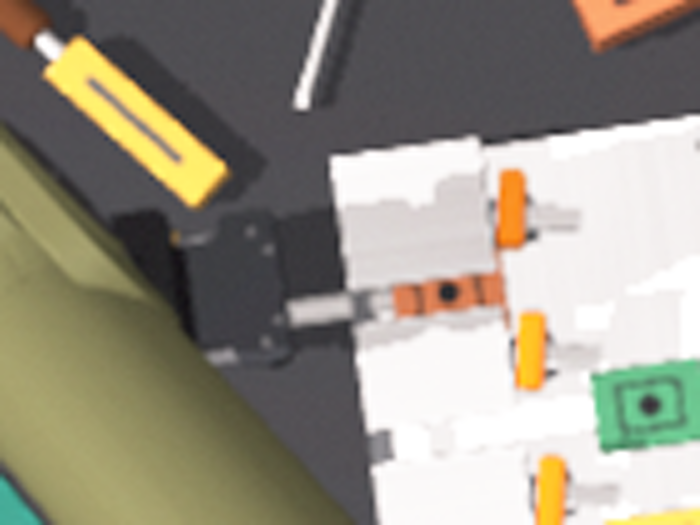

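The copper die is moving, mark now at crop (448,293). Finishing the push.

```bash
python3 -m pendant '[[-0.1,0,-0.01,0,0,0],[-0.2,0,-0.01,0,0,0],[-0.3,0,-0.01,0,0,0],[-0.4,0,-0.01,0,0,0],[-0.5,0,-0.01,0,0,0],[-0.6,0,-0.01,0,0,0],[-0.65,0,-0.01,0,0,0],[-0.65,0,-0.01,0,0,0]]'|grep -A9 pos; python3 -m pendant '[[-0.1,0,0,0,0,0],[-0.18,0,0,0,0,0],[-0.26,0,0,0,0,0],[-0.28,0,0,0,0,0],[-0.28,0,0,0,0,0],[-0.28,0,0,0,0,0],[-0.28,0,0,0,0,0],[-0.28,0,0,0,0,0]]'|grep -A9 pos; python3 - <<'E'
from rod import *
o=env.get_obs();print("tcp",hold(o["tool_pos"]),o["tool_pos"])
t=cam("top")
crop(t,190,145,340,290,4,"pics/t15.png")
E
```

```text
tool_pos: [0.5897, 0.1605, 0.0645]
tool_rot: [-180.0, 0.1, 96.9]
force: [0.4, 0.5, -5.2]
grip_width: 0.02
tool_pos: [0.5928, 0.134, 0.0645]
tool_rot: [-180.0, 0.0, 97.0]
force: [-0.1, 0.3, -6.6]
grip_width: 0.0198
tcp [-0.0604  0.078 ] [0.5928 0.134  0.0645]
```

View pics/t15.png

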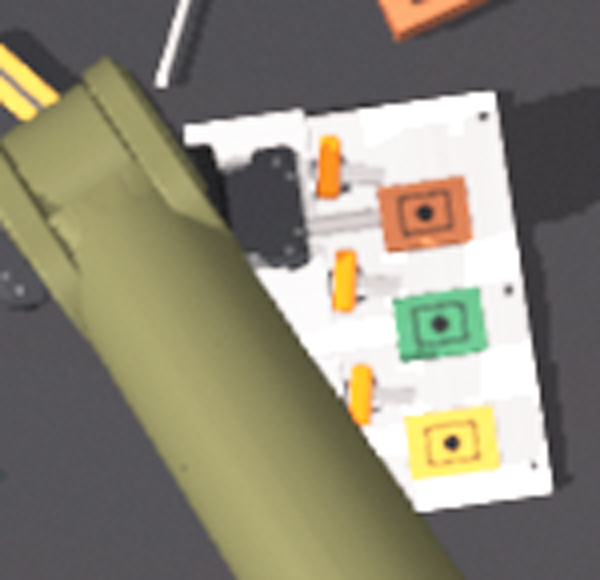

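All three dies are out, at crop (425,213), (440,323) and (452,442). I retract and carry the pusher back to the mat.

```bash
python3 -m pendant '[[0.2,0,0,0,0,0],[0.4,0,0,0,0,0],[0.6,0,0,0,0,0],[0.8,0,0,0,0,0],[1,0,0,0,0,0],[1,0,0,0,0,0],[1,0,0,0,0,0],[1,0,0,0,0,0]]'|grep pos; python3 -m pendant '[[0.15,0,0,0,0,0],[0.3,0,0,0,0,0],[0.45,0,0,0,0,0],[0.5,0,0,0,0,0],[0.5,0,-0.08,0,0,0],[0.5,0,-0.14,0,0,0],[0.5,0,-0.14,0,0,0],[0.5,0,-0.14,0,0,0]]'|grep -A9 pos; 
python3 calc.py .443,.3575,.078,131 .443,.3575,.065,131
```

```text
tool_pos: [0.5812, 0.2316, 0.0643]
tool_pos: [0.5749, 0.2821, 0.0785]
tool_rot: [180.0, 0.0, 96.9]
force: [0.1, 0.4, -6.2]
grip_width: 0.0196
t 49.75 p [0.5749 0.2821 0.0785] rot [180.     0.03  96.91] F [ 0.1  0.4 -6.2] w 19.6 q [ 10.  32. -51.  93.  27.  68.  50.]
shift [ 0.907 -1.219  0.005] turn [-0.     0.    -0.379]
shift [ 0.   -0.    0.13] turn [0. 0. 0.]
```

```bash
python3 -m pendant '[[0.1,-0.13,0,0,0,-0.03],[0.22,-0.3,0,0,0,-0.08],[0.35,-0.47,0,0,0,-0.14],[0.47,-0.63,0,0,0,-0.2],[0.6,-0.8,0,0,0,-0.26],[0.7,-0.95,0,0,0,-0.32],[0.75,-1,0,0,0,-0.38],[0.75,-1,0,0,0,-0.38]]'|grep -A9 pos; 
python3 calc.py .443,.3575,.078,131 .443,.3575,.065,131
```

```text
tool_pos: [0.4644, 0.3461, 0.0785]
tool_rot: [-180.0, -0.0, 131.3]
force: [0.0, 0.5, -6.8]
grip_width: 0.0195
t 50.75 p [0.4644 0.3461 0.0785] rot [-179.97   -0.03  131.32] F [ 0.   0.5 -6.8] w 19.5 q [ 10.  29. -62. 101.  28.  66.  71.]
shift [ 0.227 -0.086  0.005] turn [-0.    -0.     0.004]
shift [ 0.   -0.    0.13] turn [0. 0. 0.]
```

```bash
python3 -m pendant '[[0.1,-0.04,0,0,0,0],[0.2,-0.08,0,0,0,0],[0.225,-0.086,0,0,0,0],[0.225,-0.086,0.05,0,0,0],[0.225,-0.086,0.1,0,0,0],[0.225,-0.086,0.11,0,0,0],[0.225,-0.086,0.12,0,0,0],[0.225,-0.086,0.12,0,0,0]]'|grep -A9 pos; python3 - <<'E'
from rod import *
s=cam("side")
crop(s,250,270,340,360,6,"pics/s16.png")
E
```

```text
tool_pos: [0.4451, 0.3564, 0.0665]
tool_rot: [-180.0, -0.0, 131.2]
force: [0.0, 0.3, -6.4]
grip_width: 0.0196
```

View pics/s16.png

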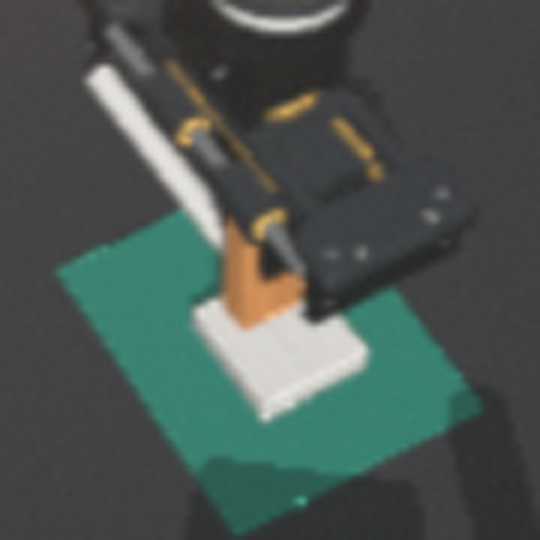

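```bash
python3 -m pendant '[[0,0,0.01,0,0,0],[0,0,0.015,0,0,0],[0,0,0.02,0,0,0],[0,0,0.02,0,0,0],[0,0,0.02,0,0,0],[0,0,0.02,0,0,0],[0,0,0.02,0,0,0],[0,0,0.02,0,0,0]]'|grep -A9 pos
```

```text
tool_pos: [0.445, 0.3564, 0.0645]
tool_rot: [-180.0, 0.0, 131.2]
force: [0.3, -0.1, -5.1]
grip_width: 0.0193
```

```bash
python3 -m pendant '[[0,0,0.01,0,0,0],[0,0,0.015,0,0,0],[0,0,0.015,0,0,0],[0,0,0.015,0,0,0],[0,0,0.015,0,0,0],[0,0,0.015,0,0,0],[0,0,0.015,0,0,0],[0,0,0.015,0,0,0]]'|grep -A9 pos
```

```text
tool_pos: [0.4451, 0.3564, 0.0631]
tool_rot: [180.0, 0.0, 131.2]
force: [-0.2, -1.0, -2.5]
grip_width: 0.0198
```

```bash
python3 -m pendant '[[0,0,0,0,0,0],[0,0,0,0,0,0],[0,0,0,0,0,0],[0,0,0,0,0,0],[0,0,0,0,0,0],[0,0,-0.2,0,0,0],[0,0,-0.5,0,0,0],[0,0,-0.8,0,0,0]]' 50|grep -A9 pos;python3 - <<'E'
from rod import *
s=cam("side")
crop(s,250,270,340,360,6,"pics/s17.png")
E
python3 calc.py
```

```text
tool_pos: [0.4451, 0.3568, 0.1452]
tool_rot: [179.9, 0.0, 131.2]
force: [0.5, 0.2, 1.1]
grip_width: 0.0497
t 54.85 p [0.4466 0.3588 0.1492] rot [179.61   0.05 131.19] F [0.2 2.6 1.7] w 49.7 q [ 12.  24. -66.  98.  23.  72.  72.]
```

View pics/s17.png

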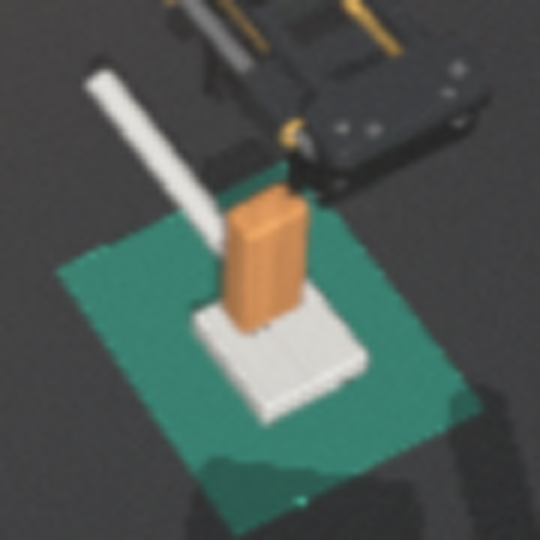

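The pusher stands upright on the mat (handle at crop (265,260)). Now the dies.

```bash
python3 calc.py .5,.27,.145,51.2 .5,.19,.145,6.2 .5,.09,.145,6.2
```

```text
t 54.85 p [0.4466 0.3588 0.1492] rot [179.61   0.05 131.19] F [0.2 2.6 1.7] w 49.7 q [ 12.  24. -66.  98.  23.  72.  72.]
shift [-1.02  -0.183  0.042] turn [ 0.004 -0.003  0.889]
shift [-0.623  0.501  0.   ] turn [ 0.  -0.   0.5]
shift [-0.108  0.994  0.   ] turn [0. 0. 0.]
```

```bash
python3 -m pendant '[[-0.2,-0.04,0,0,0,0.1],[-0.4,-0.07,0,0,0,0.2],[-0.6,-0.1,0,0,0,0.31],[-0.8,-0.15,0,0,0,0.42],[-1,-0.18,0,0,0,0.53],[-1,-0.18,0,0,0,0.64],[-1,-0.18,0,0,0,0.75],[-1,-0.18,0,0,0,0.86]]' 62|grep pos; python3 calc.py .51,.17,.145,6.2
```

```text
tool_pos: [0.4975, 0.2698, 0.1443]
t 55.85 p [0.4975 0.2698 0.1443] rot [179.97  -0.07  53.46] F [-0.5 -0.8 -0.7] w 61.9 q [ 12.  17. -50. 100.  14.  69.  11.]
shift [-0.727  0.695 -0.007] turn [ 0.    -0.001  0.525]
```

```bash
python3 -m pendant '[[-0.2,0.2,0,0,0,0.1],[-0.4,0.4,0,0,0,0.2],[-0.6,0.6,0,0,0,0.31],[-0.73,0.7,0,0,0,0.42],[-0.73,0.7,0,0,0,0.525],[-0.73,0.7,0,0,0,0.525],[-0.73,0.7,0,0,0,0.525],[-0.73,0.7,0,0,0,0.525]]'|grep pos; python3 - <<'E'
from rod import *
s=cam("side");t=cam("top")
cv2.imwrite("pics/s18.png",s["frame"][:,:,::-1]);
crop(t,190,145,340,290,4,"pics/t18.png")
hs=lambda c:cv2.cvtColor(np.ascontiguousarray(c["frame"]),cv2.COLOR_RGB2HSV)
for n,c in(("t",t),("s",s)):
  for q in ((296,197),(300,225),(303,255)) if n=="t" else (): print(n,q,hs(c)[q[1],q[0]],hs(c)[q[1]-5,q[0]-5])
E
python3 calc.py .51,.17,.145,6.2
```

```text
tool_pos: [0.5106, 0.1694, 0.1432]
t (296, 197) [130  16  48] [  9 155 214]
t (300, 225) [143  20  51] [ 72 111 147]
t (303, 255) [143  16  63] [ 20 164 236]
t 56.95 p [0.5105 0.1693 0.143 ] rot [-180.      0.01    6.59] F [ 0.8 -0.4 -0.1] w 61.9 q [ 17.  12. -42. 104.   8.  68. -21.]
shift [-0.004 -0.008 -0.02 ] turn [-0.     0.     0.004]
```

View pics/s18.png

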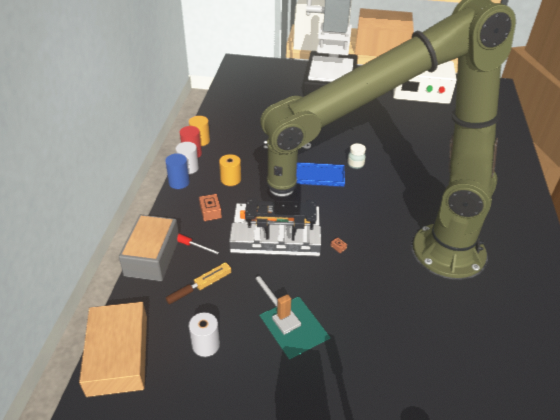

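View pics/t18.png

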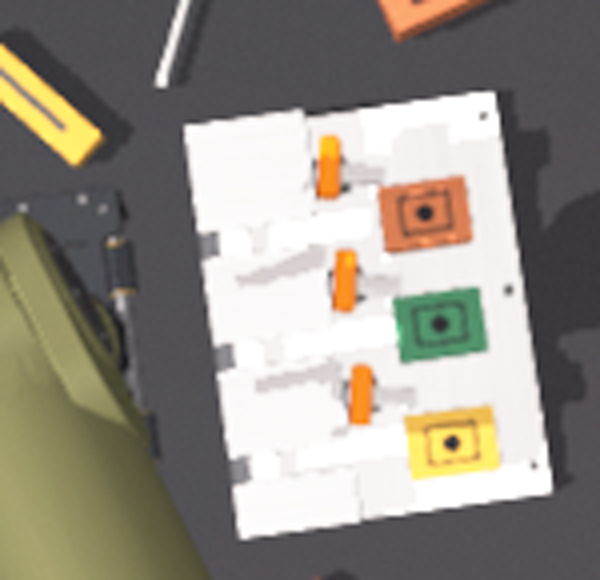

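The side view shows the pusher has been nudged: tip now at about (258,280), was (266,283), still on the mat. I will check it later. The dies sit on the apron with top dots at crop (425,213), (440,324), (452,442).

```bash
cat > dies.py <<'E'
from rod import *
def find(c,box,name):
    x0,y0,x1,y1=box
    hsv=cv2.cvtColor(np.ascontiguousarray(c["frame"]),cv2.COLOR_RGB2HSV)
    lo,hi={"copper":((4,110,120),(14,255,255)),"green":((62,70,60),(85,255,255)),"brass":((17,90,120),(28,255,255))}[name]
    m=np.zeros(hsv.shape[:2],np.uint8); m[y0:y1,x0:x1]=cv2.inRange(hsv,lo,hi)[y0:y1,x0:x1]
    m=cv2.morphologyEx(m,cv2.MORPH_CLOSE,np.ones((5,5),np.uint8))
    cs,_=cv2.findContours(m,cv2.RETR_EXTERNAL,cv2.CHAIN_APPROX_NONE)
    k=max(cs,key=cv2.contourArea); return cv2.minAreaRect(k),cv2.contourArea(k)
E
python3 - <<'E'
from dies import *
t=cam("top")
def U(X,Y,k=4,x0=190,y0=145): return ((X+.5)/k-.5+x0,(Y+.5)/k-.5+y0)
for n,box,d in(("copper",(283,185,311,212),(425,213)),("green",(283,213,314,238),(440,323.5)),("brass",(287,242,318,268),(452,442.5))):
    r,a=find(t,box,n); bp=[onplane(t,*p,.045) for p in cv2.boxPoints(r)]
    L=max(((bp[i+1]-bp[i]) for i in range(3)),key=np.linalg.norm); 
    print(n,"rect c",onplane(t,*r[0],.045)[:2],"dot",onplane(t,*U(*d),.045)[:2],"holder",hold(onplane(t,*U(*d),.045)),"long edge yaw",np.degrees(np.arctan2(L[1],L[0])),"size",[round(float(np.linalg.norm(bp[i+1]-bp[i])),4) for i in (0,1)])
E
```

```text
copper rect c [ 0.6099 -0.0366] dot [ 0.6109 -0.0369] holder [0.1115 0.0775] long edge yaw -83.42753020196196 size [0.0566, 0.0428]
green rect c [ 0.5362 -0.0444] dot [ 0.537  -0.0448] holder [0.1113 0.0032] long edge yaw -83.39526122952299 size [0.056, 0.0406]
brass rect c [ 0.4584 -0.05  ] dot [ 0.4581 -0.0505] holder [ 0.1084 -0.0759] long edge yaw -84.36521093775882 size [0.0587, 0.0415]
```

```bash
python3 calc.py .6104,-.0367,.14,6.4 .6104,-.0367,.022,6.4
```

```text
t 57.0 p [0.5105 0.1692 0.143 ] rot [-180.      0.01    6.57] F [-0.   0.4 -0.3] w 62.1 q [ 17.  12. -42. 104.   8.  68. -21.]
shift [0.757 2.16  0.03 ] turn [-0.     0.     0.002]
shift [-0.   -0.    1.18] turn [0. 0. 0.]
```

```bash
python3 -m pendant '[[0.1,0.3,0,0,0,0],[0.2,0.6,0,0,0,0],[0.3,0.9,0,0,0,0],[0.35,1,0,0,0,0],[0.35,1,0,0,0,0],[0.35,1,0,0,0,0],[0.35,1,0,0,0,0],[0.35,1,0,0,0,0]]'|grep pos; python3 -m pendant '[[0.1,0.3,0,0,0,0],[0.2,0.6,0,0,0,0],[0.3,0.9,0,0,0,0],[0.4,1,0,0,0,0],[0.4,1,0,0,0,0],[0.4,1,0,0,0,0],[0.4,1,0,0,0,0],[0.4,1,0,0,0,0]]'|grep pos; python3 calc.py .6104,-.0367,.08,6.4 .6104,-.0367,.022,6.4
```

```text
tool_pos: [0.5565, 0.0744, 0.1431]
tool_pos: [0.6076, -0.0204, 0.1432]
t 59.0 p [ 0.6076 -0.0204  0.1432] rot [179.99  -0.     6.58] F [ 0.8 -0.5 -0.3] w 61.9 q [ 27.  19. -34.  94.  11.  70.  -3.]
shift [0.01  0.165 0.632] turn [ 0.    -0.     0.002]
shift [-0.   -0.    0.58] turn [0. 0. 0.]
```

```bash
python3 -m pendant '[[0.01,0.1,0,0,0,0],[0.01,0.165,0.1,0,0,0],[0.01,0.165,0.3,0,0,0],[0.01,0.165,0.5,0,0,0],[0.01,0.165,0.7,0,0,0],[0.01,0.165,0.8,0,0,0],[0.01,0.165,0.8,0,0,0],[0.01,0.165,0.8,0,0,0]]'|grep pos; python3 - <<'E'
from dies import *
s=cam("side");t=cam("top")
crop(s,220,170,335,265,6,"pics/s19.png")
crop(t,235,145,340,290,4,"pics/t19.png")
E
python3 calc.py .6104,-.0367,.022,6.4
```

```text
tool_pos: [0.6113, -0.0373, 0.0637]
t 60.1 p [ 0.6114 -0.0375  0.064 ] rot [179.97  -0.09   6.51] F [-0.7 -0.6 -0.7] w 62.1 q [ 27.  24. -32.  98.  14.  62.  -3.]
shift [-0.009 -0.009  0.419] turn [ 0.    -0.001  0.001]
```

View pics/s19.png

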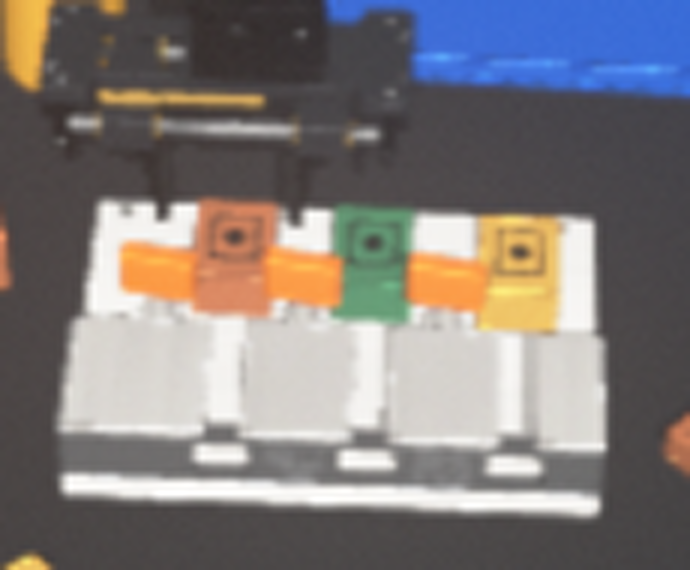

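View pics/t19.png

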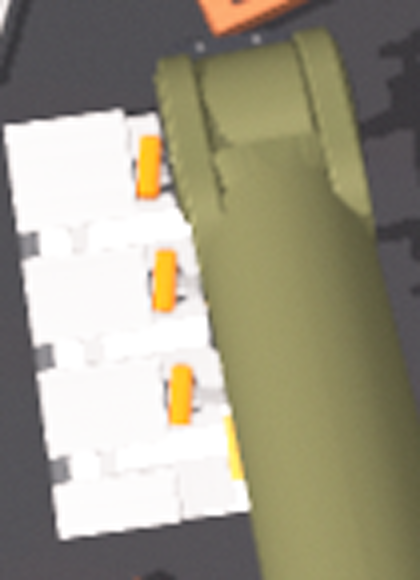

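```bash
python3 - <<'E'
from dies import *
s=cam("side");t=cam("top")
def U(X,Y,k,x0,y0): return ((X+.5)/k-.5+x0,(Y+.5)/k-.5+y0)
for a,b in(((425,213),(235,237)),((440,323.5),(372,243)),((452,442.5),(519,252))): print(tri(t,U(*a,4,190,145),s,U(*b,6,220,170)))
E
python3 -m pendant '[[0,0,0.1,0,0,0],[0,0,0.2,0,0,0],[0,0,0.3,0,0,0],[0,0,0.4,0,0,0],[0,0,0.42,0,0,0],[0,0,0.42,0,0,0],[0,0,0.42,0,0,0],[0,0,0.42,0,0,0]]'|grep -A9 pos;  python3 -m pendant '[[0,0,0,0,0,0],[0,0,0,0,0,0],[0,0,0,0,0,0],[0,0,0,0,0,0],[0,0,0,0,0,0],[0,0,0,0,0,0],[0,0,0,0,0,0],[0,0,0,0,0,0]]' 35 40|grep -A9 pos
```

```text
(array([ 0.6108, -0.0371,  0.0413]), np.float64(0.00096738665900841))
(array([ 0.537 , -0.0449,  0.0414]), np.float64(0.0003904121900935346))
(array([ 0.4579, -0.0505,  0.0422]), np.float64(0.0002959635118043536))
tool_pos: [0.611, -0.0375, 0.0214]
tool_rot: [180.0, -0.0, 6.5]
force: [0.1, 0.1, 0.5]
grip_width: 0.062
tool_pos: [0.6103, -0.0376, 0.0211]
tool_rot: [180.0, 0.0, 6.5]
force: [-4.0, -0.7, 4.5]
grip_width: 0.0438
```

```bash
python3 -m pendant '[[0,0,-0.1,0,0,0],[0,0,-0.3,0,0,0],[0,0,-0.5,0,0,0],[0,0,-0.7,0,0,0],[0,0,-0.75,0,0,0],[0,0,-0.75,0,0,0],[0,0,-0.75,0,0,0],[0,0,-0.75,0,0,0]]'|grep -A9 pos; python3 - <<'E'
from rod import *
t=cam("top"); np.set_printoptions(precision=3,suppress=True)
print("gold",onplane(t,365,143,.085),"jar",onplane(t,433,309,.075))
E
python3 calc.py .5455,-.2849,.095,4.7
```

```text
tool_pos: [0.61, -0.0375, 0.0951]
tool_rot: [-180.0, 0.1, 6.5]
force: [-0.0, -0.7, -2.5]
grip_width: 0.0435
gold [ 0.745 -0.22   0.085] jar [ 0.313 -0.379  0.075]
t 63.25 p [ 0.6102 -0.0375  0.0953] rot [-179.98    0.08    6.51] F [ 0.5  0.5 -2.4] w 43.9 q [ 28.  22. -33.  96.  13.  65.  -2.]
shift [-0.923  2.385  0.003] turn [-0.     0.001  0.02 ]
```

```bash
for i in 1 2; do python3 -m pendant '[[-0.1,0.25,0,0,0,0],[-0.2,0.5,0,0,0,0],[-0.3,0.75,0,0,0,0],[-0.38,0.97,0,0,0,0],[-0.38,0.97,0,0,0,0],[-0.38,0.97,0,0,0,0],[-0.38,0.97,0,0,0,0],[-0.38,0.97,0,0,0,0]]'|grep pos; done; python3 calc.py .5455,-.2849,.05,4.7
```

```text
tool_pos: [0.5842, -0.1369, 0.096]
tool_pos: [0.5575, -0.2377, 0.0961]
t 65.25 p [ 0.5575 -0.2377  0.0961] rot [-179.99   -0.01    6.61] F [ 0.6 -0.3 -3.3] w 44.0 q [ 44.  21. -28.  97.  11.  65.  19.]
shift [-0.174  0.455  0.461] turn [-0.    -0.     0.021]
```

```bash
python3 -m pendant '[[-0.08,0.2,0,0,0,0],[-0.17,0.4,0,0,0,0.02],[-0.17,0.455,0,0,0,0.02],[-0.17,0.455,0.2,0,0,0.02],[-0.17,0.455,0.4,0,0,0.02],[-0.17,0.455,0.6,0,0,0.02],[-0.17,0.455,0.6,0,0,0.02],[-0.17,0.455,0.6,0,0,0.02]]'|grep -A9 pos; python3 - <<'E'
from dies import *
s=cam("side");t=cam("top")
crop(s,250,130,365,205,6,"pics/s20.png")
E
python3 calc.py .5455,-.2849,.011,4.7
```

```text
tool_pos: [0.5458, -0.2858, 0.0361]
tool_rot: [180.0, -0.0, 4.7]
force: [-0.1, 1.0, -1.3]
grip_width: 0.0435
t 66.35 p [ 0.5462 -0.2862  0.0369] rot [179.94  -0.08   4.72] F [-1.  -0.  -2.5] w 43.6 q [ 46.  25. -26.  99.  13.  59.  21.]
shift [-0.007 -0.014  0.259] turn [ 0.001 -0.001  0.   ]
```

View pics/s20.png

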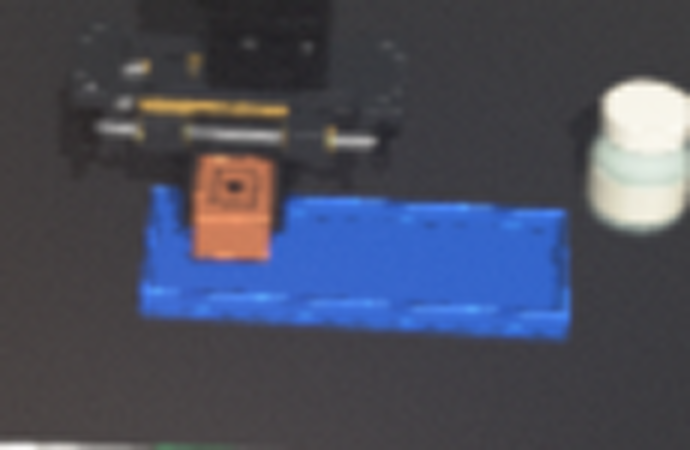

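The copper die hangs over the tray's left third at crop (233,205). Lowering.

```bash
python3 -m pendant '[[-0.005,-0.01,0.08,0,0,0],[-0.005,-0.01,0.16,0,0,0],[-0.005,-0.01,0.22,0,0,0],[-0.005,-0.01,0.24,0,0,0],[-0.005,-0.01,0.255,0,0,0],[-0.005,-0.01,0.255,0,0,0],[-0.005,-0.01,0.255,0,0,0],[-0.005,-0.01,0.255,0,0,0]]'|grep -A9 pos
```

```text
tool_pos: [0.5449, -0.2852, 0.0108]
tool_rot: [180.0, -0.0, 4.7]
force: [0.7, 0.2, -1.9]
grip_width: 0.0439
```

```bash
python3 -m pendant '[[0,0,0.01,0,0,0],[0,0,0.012,0,0,0],[0,0,0.012,0,0,0],[0,0,0.012,0,0,0],[0,0,0.012,0,0,0],[0,0,0.012,0,0,0],[0,0,0.012,0,0,0],[0,0,0.012,0,0,0]]'|grep -A9 pos;python3 -m pendant '[[0,0,0,0,0,0],[0,0,0,0,0,0],[0,0,0,0,0,0],[0,0,0,0,0,0],[0,0,-0.2,0,0,0],[0,0,-0.4,0,0,0],[0,0,-0.7,0,0,0],[0,0,-0.9,0,0,0]]' 56|grep -A9 pos; python3 calc.py .5366,-.0447,.1,6.4
```

```text
tool_pos: [0.545, -0.2852, 0.01]
tool_rot: [180.0, -0.0, 4.7]
force: [-1.6, 1.4, 5.5]
grip_width: 0.0436
tool_pos: [0.546, -0.2854, 0.1026]
tool_rot: [179.9, -0.2, 4.7]
force: [0.5, -0.3, -0.3]
grip_width: 0.0562
t 69.35 p [ 0.546  -0.2854  0.1026] rot [179.87  -0.17   4.72] F [ 0.5 -0.3 -0.3] w 56.2 q [ 47.  21. -27.  96.  10.  65.  22.]
shift [ 0.104 -2.407  0.021] turn [ 0.001 -0.002 -0.019]
```

```bash
for i in 1 2; do python3 -m pendant '[[0.01,-0.3,0,0,0,0],[0.02,-0.6,0,0,0,0],[0.04,-0.9,0,0,0,0],[0.04,-1,0,0,0,0],[0.04,-1,0,0,0,0],[0.04,-1,0,0,0,0],[0.04,-1,0,0,0,0],[0.04,-1,0,0,0,0]]' 60|grep pos; done; python3 - <<'E'
from dies import *
s=cam("side");t=cam("top")
crop(t,350,180,430,310,4.5,"pics/t21.png")
crop(s,250,130,365,205,6,"pics/s21.png")
E
python3 calc.py .5366,-.0447,.07,6.4
```

```text
tool_pos: [0.5405, -0.1858, 0.0992]
tool_pos: [0.5364, -0.0858, 0.0993]
t 71.45 p [ 0.5364 -0.0855  0.0993] rot [179.99   0.     4.67] F [-0.3  0.6  0.2] w 59.9 q [ 36.  14. -34. 106.   9.  63.   4.]
shift [ 0.035 -0.406  0.293] turn [ 0.     0.    -0.019]
```

View pics/t21.png

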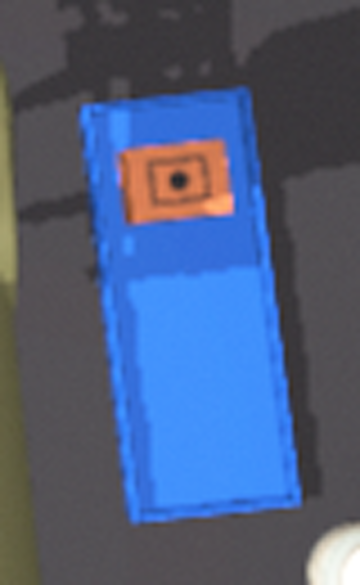

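View pics/s21.png

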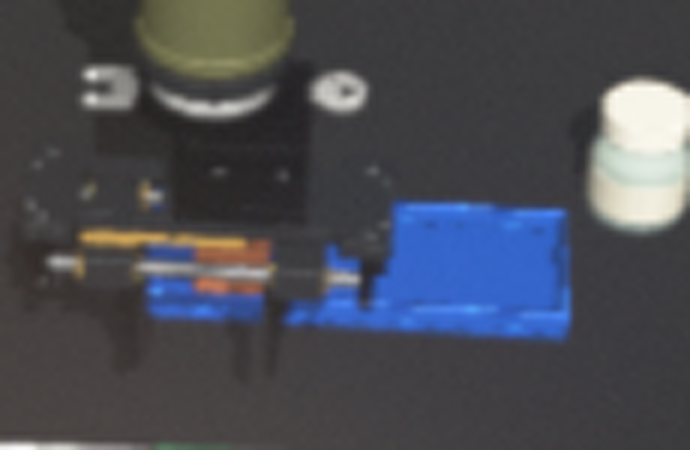

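Copper lies flat in the tray's upper third, at crop (178,181). On to green.

```bash
python3 -m pendant '[[0.01,-0.15,0,0,0,-0.01],[0.02,-0.3,0,0,0,-0.02],[0.035,-0.4,0,0,0,-0.02],[0.035,-0.405,0.1,0,0,-0.02],[0.035,-0.405,0.2,0,0,-0.02],[0.035,-0.405,0.3,0,0,-0.02],[0.035,-0.405,0.36,0,0,-0.02],[0.035,-0.405,0.36,0,0,-0.02]]' 60|grep pos; python3 - <<'E'
from dies import *
s=cam("side")
crop(s,220,170,335,265,6,"pics/s22.png")
E
python3 calc.py .5368,-.0447,.022,6.4
```

```text
tool_pos: [0.536, -0.0446, 0.0626]
t 72.5 p [ 0.5365 -0.0445  0.0631] rot [-179.99    0.02    6.5 ] F [0.2 0.6 0.7] w 59.8 q [ 33.  16. -35. 108.  11.  59.   0.]
shift [0.003 0.002 0.411] turn [-0.     0.     0.001]
```

View pics/s22.png

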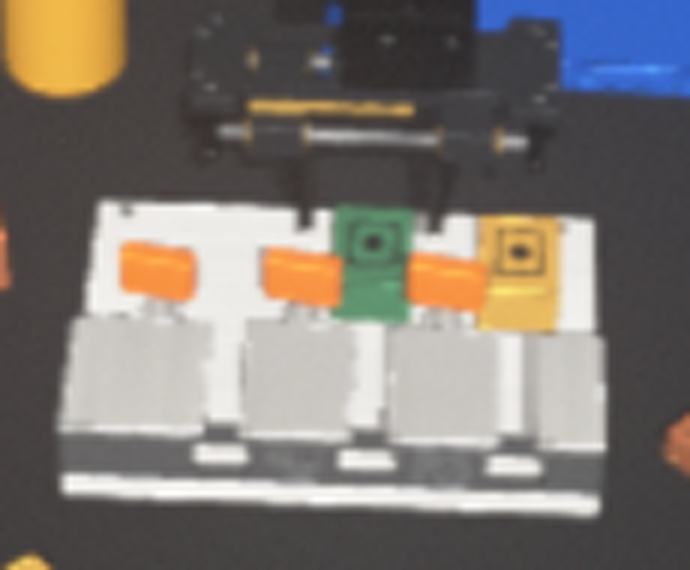

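The fingers straddle green (crop 303 and 433, die dot at 372), and the knobs are still crosswise. Descend, grip and lift.

```bash
python3 -m pendant '[[0,0,0.1,0,0,0],[0,0,0.2,0,0,0],[0,0,0.3,0,0,0],[0,0,0.4,0,0,0],[0,0,0.41,0,0,0],[0,0,0.41,0,0,0],[0,0,0.41,0,0,0],[0,0,0.41,0,0,0]]'|grep -A9 pos;  python3 -m pendant '[[0,0,0,0,0,0],[0,0,0,0,0,0],[0,0,0,0,0,0],[0,0,0,0,0,0],[0,0,0,0,0,0],[0,0,0,0,0,0],[0,0,0,0,0,0],[0,0,0,0,0,0]]' 35 40|grep -A9 pos;  python3 -m pendant '[[0,0,-0.1,0,0,0],[0,0,-0.3,0,0,0],[0,0,-0.5,0,0,0],[0,0,-0.65,0,0,0],[0,0,-0.65,0,0,0],[0,0,-0.65,0,0,0],[0,0,-0.65,0,0,0],[0,0,-0.65,0,0,0]]'|grep -A9 pos; python3 calc.py .4737,-.2908,.087,4.7
```

```text
tool_pos: [0.5369, -0.0445, 0.0227]
tool_rot: [180.0, -0.0, 6.5]
force: [0.6, 0.3, -0.1]
grip_width: 0.0598
tool_pos: [0.5361, -0.0445, 0.0223]
tool_rot: [180.0, 0.1, 6.5]
force: [-4.6, -0.8, 5.4]
grip_width: 0.044
tool_pos: [0.5361, -0.0443, 0.0867]
tool_rot: [-180.0, 0.1, 6.5]
force: [-0.0, -0.2, -2.3]
grip_width: 0.0439
t 75.5 p [ 0.5361 -0.0443  0.0867] rot [-179.97    0.06    6.51] F [-0.  -0.2 -2.3] w 43.9 q [ 33.  14. -35. 107.   9.  61.   1.]
shift [-0.9    2.378 -0.003] turn [-0.     0.001  0.02 ]
```

```bash
for i in 1 2; do python3 -m pendant '[[-0.1,0.25,0,0,0,0],[-0.2,0.5,0,0,0,0],[-0.3,0.75,0,0,0,0],[-0.36,0.96,0,0,0,0],[-0.36,0.96,0,0,0,0],[-0.36,0.96,0,0,0,0],[-0.36,0.96,0,0,0,0],[-0.36,0.96,0,0,0,0]]'|grep pos; done; python3 calc.py .4737,-.2908,.036,4.7
```

```text
tool_pos: [0.5119, -0.1429, 0.0874]
tool_pos: [0.4871, -0.2424, 0.0874]
t 77.5 p [ 0.4871 -0.2424  0.0874] rot [-180.    -0.     6.6] F [-0.7  0.8 -3.3] w 44.0 q [ 49.  14. -28. 107.   7.  61.  24.]
shift [-0.188  0.465  0.514] turn [-0.    -0.     0.021]
```

```bash
python3 -m pendant '[[-0.08,0.2,0,0,0,0],[-0.17,0.4,0,0,0,0.02],[-0.185,0.46,0,0,0,0.02],[-0.185,0.46,0.2,0,0,0.02],[-0.185,0.46,0.4,0,0,0.02],[-0.185,0.46,0.5,0,0,0.02],[-0.185,0.46,0.5,0,0,0.02],[-0.185,0.46,0.5,0,0,0.02]]'|grep -A9 pos; python3 - <<'E'
from dies import *
s=cam("side");t=cam("top")
crop(s,250,130,365,205,6,"pics/s23.png")
E
python3 calc.py .4737,-.2908,.011,4.7
```

```text
tool_pos: [0.4743, -0.2913, 0.0381]
tool_rot: [180.0, -0.1, 4.7]
force: [0.1, -0.4, -2.4]
grip_width: 0.0438
t 78.6 p [ 0.4743 -0.2915  0.0382] rot [179.94  -0.07   4.71] F [-0.1 -0.8 -2.3] w 43.7 q [ 51.  19. -25. 107.   9.  56.  26.]
shift [-0.005 -0.007  0.272] turn [ 0.001 -0.001  0.   ]
```

View pics/s23.png

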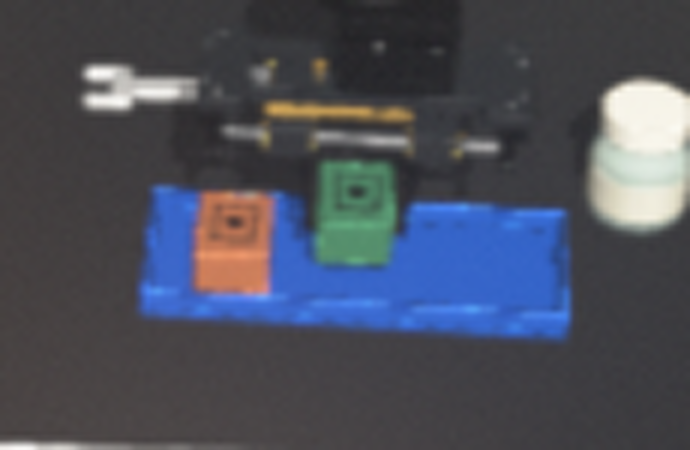

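```bash
python3 -m pendant '[[-0.005,-0.005,0.08,0,0,0],[-0.005,-0.005,0.16,0,0,0],[-0.005,-0.005,0.22,0,0,0],[-0.005,-0.005,0.24,0,0,0],[-0.005,-0.005,0.255,0,0,0],[-0.005,-0.005,0.265,0,0,0],[-0.005,-0.005,0.27,0,0,0],[-0.005,-0.005,0.27,0,0,0]]'|grep -A9 pos
```

```text
tool_pos: [0.4732, -0.2907, 0.0113]
tool_rot: [180.0, 0.0, 4.7]
force: [-2.1, 1.4, 5.0]
grip_width: 0.0437
```

In contact (the force turned to +5). Release and lift, then on to brass.

```bash
python3 -m pendant '[[0,0,0,0,0,0],[0,0,0,0,0,0],[0,0,0,0,0,0],[0,0,0,0,0,0],[0,0,-0.2,0,0,0],[0,0,-0.4,0,0,0],[0,0,-0.7,0,0,0],[0,0,-0.9,0,0,0]]' 56|grep -A9 pos; python3 calc.py .4582,-.0503,.1,6
```

```text
tool_pos: [0.4741, -0.291, 0.1033]
tool_rot: [179.9, -0.1, 4.7]
force: [0.5, -0.7, 0.4]
grip_width: 0.0563
t 80.6 p [ 0.4741 -0.291   0.1033] rot [179.88  -0.14   4.73] F [ 0.5 -0.7  0.4] w 56.3 q [ 52.  14. -26. 104.   7.  63.  28.]
shift [ 0.04  -2.412  0.029] turn [ 0.001 -0.002 -0.014]
```

```bash
for i in 1 2; do python3 -m pendant '[[0.01,-0.3,0,0,0,0],[0.02,-0.6,0,0,0,0],[0.02,-0.9,0,0,0,0],[0.02,-1,0,0,0,0],[0.02,-1,0,0,0,0],[0.02,-1,0,0,0,0],[0.02,-1,0,0,0,0],[0.02,-1,0,0,0,0]]' 60|grep pos; done; python3 - <<'E'
from dies import *
s=cam("side");t=cam("top")
crop(t,350,180,430,310,4.5,"pics/t24.png")
E
python3 calc.py .4582,-.0503,.064,6
```

```text
tool_pos: [0.4668, -0.1915, 0.1002]
tool_pos: [0.4607, -0.0916, 0.1003]
t 82.7 p [ 0.4606 -0.0913  0.1003] rot [180.     0.01   4.68] F [ 0.9 -0.5  0.9] w 60.0 q [ 42.   4. -35. 115.   3.  61.  11.]
shift [ 0.009 -0.411  0.363] turn [ 0.     0.    -0.015]
```

View pics/t24.png

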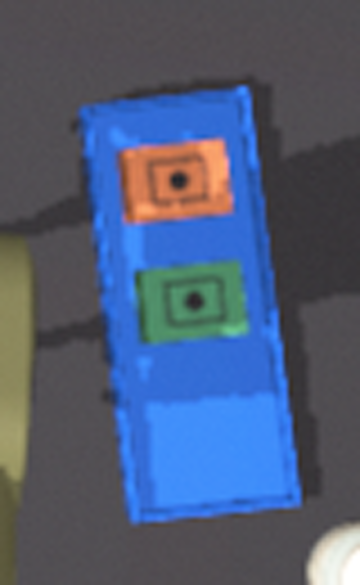

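Copper at crop (178,181) and green at (194,301) lie flat and apart in the tray. Fetching brass.

```bash
python3 -m pendant '[[0,-0.15,0,0,0,-0.01],[0.01,-0.3,0,0,0,-0.015],[0.01,-0.4,0,0,0,-0.015],[0.01,-0.41,0.1,0,0,-0.015],[0.01,-0.41,0.2,0,0,-0.015],[0.01,-0.41,0.3,0,0,-0.015],[0.01,-0.41,0.36,0,0,-0.015],[0.01,-0.41,0.36,0,0,-0.015]]' 60|grep pos; python3 - <<'E'
from dies import *
s=cam("side")
crop(s,220,170,335,265,6,"pics/s25.png")
E
python3 calc.py .4582,-.0503,.022,6
```

```text
tool_pos: [0.4577, -0.0502, 0.0636]
t 83.75 p [ 0.4582 -0.0502  0.0641] rot [-179.98    0.02    6.05] F [-0.1 -0.6  0.1] w 60.0 q [ 39.   6. -37. 118.   4.  57.   5.]
shift [0.    0.001 0.421] turn [-0.     0.     0.001]
```

View pics/s25.png

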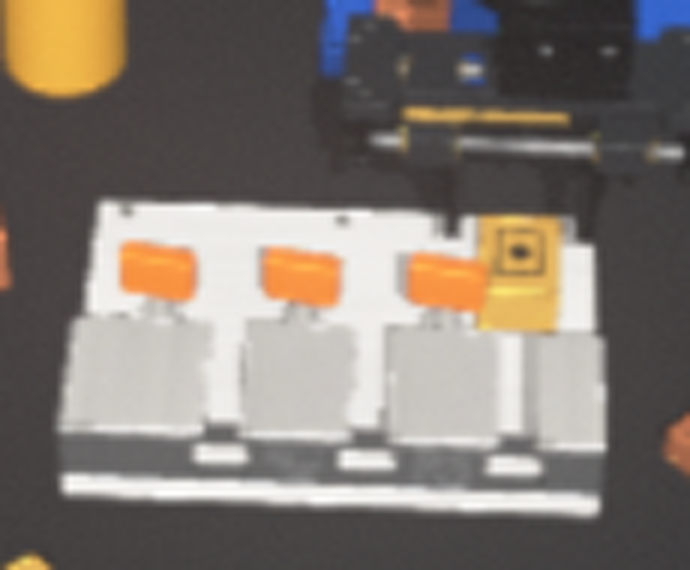

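The fingers straddle brass, at crop 452 and 588 with the die dot at 519.

```bash
python3 -m pendant '[[0,0,0.1,0,0,0],[0,0,0.2,0,0,0],[0,0,0.3,0,0,0],[0,0,0.4,0,0,0],[0,0,0.42,0,0,0],[0,0,0.42,0,0,0],[0,0,0.42,0,0,0],[0,0,0.42,0,0,0]]'|grep -A9 pos;  python3 -m pendant '[[0,0,0,0,0,0],[0,0,0,0,0,0],[0,0,0,0,0,0],[0,0,0,0,0,0],[0,0,0,0,0,0],[0,0,0,0,0,0],[0,0,0,0,0,0],[0,0,0,0,0,0]]' 35 40|grep -A9 pos;  python3 -m pendant '[[0,0,-0.1,0,0,0],[0,0,-0.3,0,0,0],[0,0,-0.5,0,0,0],[0,0,-0.65,0,0,0],[0,0,-0.65,0,0,0],[0,0,-0.65,0,0,0],[0,0,-0.65,0,0,0],[0,0,-0.65,0,0,0]]'|grep -A9 pos; python3 calc.py .4025,-.2967,.087,4.7
```

```text
tool_pos: [0.4586, -0.0502, 0.0227]
tool_rot: [180.0, -0.0, 6.1]
force: [-0.1, 0.3, 0.4]
grip_width: 0.0601
tool_pos: [0.4579, -0.0502, 0.0223]
tool_rot: [180.0, 0.1, 6.1]
force: [-3.7, -0.7, 5.5]
grip_width: 0.0435
tool_pos: [0.4578, -0.05, 0.0867]
tool_rot: [-180.0, 0.1, 6.1]
force: [0.1, -0.8, -0.9]
grip_width: 0.0436
t 86.75 p [ 0.4578 -0.05    0.0867] rot [-179.97    0.06    6.07] F [ 0.1 -0.8 -0.9] w 43.6 q [ 40.   4. -37. 117.   3.  60.   7.]
shift [-0.811  2.395 -0.003] turn [-0.     0.001  0.015]
```

```bash
for i in 1 2; do python3 -m pendant '[[-0.08,0.25,0,0,0,0],[-0.16,0.5,0,0,0,0],[-0.24,0.75,0,0,0,0],[-0.32,0.96,0,0,0,0],[-0.32,0.96,0,0,0,0],[-0.32,0.96,0,0,0,0],[-0.32,0.96,0,0,0,0],[-0.32,0.96,0,0,0,0]]'|grep pos; done; python3 calc.py .4025,-.2967,.036,4.7
```

```text
tool_pos: [0.4368, -0.1482, 0.0874]
tool_pos: [0.4152, -0.247, 0.0874]
t 88.75 p [ 0.4152 -0.247   0.0874] rot [180.    -0.     6.14] F [ 0.   0.  -1.1] w 43.7 q [ 53.   6. -26. 115.   3.  60.  31.]
shift [-0.179  0.48   0.514] turn [ 0.    -0.     0.016]
```

```bash
python3 -m pendant '[[-0.08,0.2,0,0,0,0],[-0.17,0.4,0,0,0,0.015],[-0.18,0.48,0,0,0,0.015],[-0.18,0.48,0.2,0,0,0.015],[-0.18,0.48,0.4,0,0,0.015],[-0.18,0.48,0.5,0,0,0.015],[-0.18,0.48,0.5,0,0,0.015],[-0.18,0.48,0.5,0,0,0.015]]'|grep -A9 pos; python3 - <<'E'
from dies import *
s=cam("side");t=cam("top")
crop(s,250,130,365,205,6,"pics/s26.png")
E
python3 calc.py .4025,-.2967,.0115,4.7
```

```text
tool_pos: [0.4027, -0.2977, 0.038]
tool_rot: [180.0, -0.1, 4.7]
force: [0.1, 0.7, -2.0]
grip_width: 0.0433
t 89.85 p [ 0.4027 -0.2978  0.0382] rot [179.93  -0.06   4.71] F [-0.4 -0.4 -1.3] w 43.8 q [ 55.  12. -23. 115.   6.  54.  33.]
shift [-0.001 -0.011  0.267] turn [ 0.001 -0.001  0.   ]
```

View pics/s26.png

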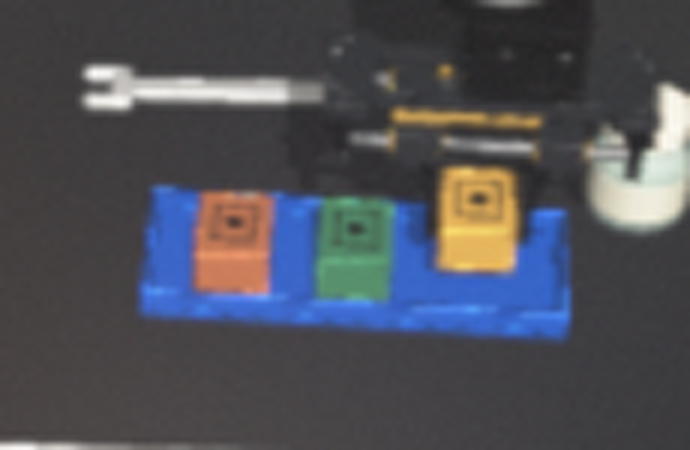

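```bash
python3 - <<'E'
from dies import *
s=cam("side");t=cam("top")
print(onplane(s,(645.5)/6-.5+250,(103.5)/6-.5+130,.075)); crop(t,390,270,470,340,7,"pics/t27.png")
E
```

```text
[ 0.3133 -0.3858  0.075 ]
```

View pics/t27.png

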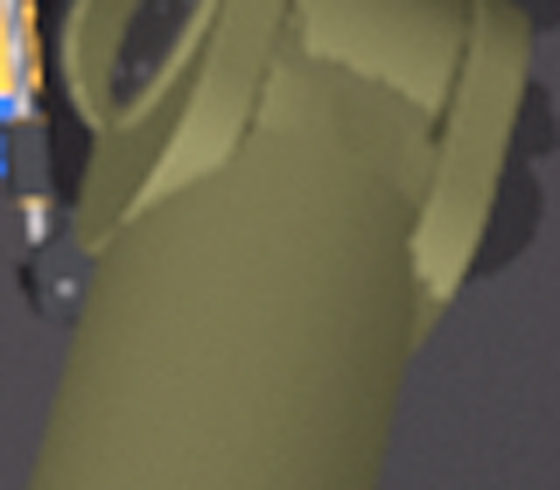

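The arm hides the jar in the top view, but both earlier sightings put it at (0.313, −0.38). That leaves the gripper body about 15 mm clear. Lowering.

```bash
python3 -m pendant '[[0,-0.01,0.08,0,0,0],[0,-0.01,0.16,0,0,0],[0,-0.01,0.22,0,0,0],[0,-0.01,0.24,0,0,0],[0,-0.01,0.255,0,0,0],[0,-0.01,0.265,0,0,0],[0,-0.01,0.27,0,0,0],[0,-0.01,0.27,0,0,0]]'|grep -A9 pos
```

```text
tool_pos: [0.4021, -0.2964, 0.0113]
tool_rot: [180.0, 0.0, 4.7]
force: [-1.6, 1.8, 5.3]
grip_width: 0.0437
```

```bash
python3 -m pendant '[[0,0,0,0,0,0],[0,0,0,0,0,0],[0,0,0,0,0,0],[0,0,0,0,0,0],[0,0,-0.2,0,0,0],[0,0,-0.4,0,0,0],[0,0,-0.7,0,0,0],[0,0,-1,0,0,0]]' 56|grep -A9 pos; python3 -m pendant '[[0.1,-0.3,0,0,0,0],[0.2,-0.6,0,0,0,0],[0.2,-0.9,0,0,0,0],[0.2,-1,0,0,0,0],[0.2,-1,0,0,0,0],[0.2,-1,0,0,0,0],[0.2,-1,0,0,0,0],[0.2,-1,0,0,0,0]]'|grep -A9 pos; python3 - <<'E'
from dies import *
s=cam("side");t=cam("top")
cv2.imwrite("pics/s28.png",s["frame"][:,:,::-1]);cv2.imwrite("pics/t28.png",t["frame"][:,:,::-1])
crop(t,100,215,210,310,6,"pics/t_p28.png")
crop(s,250,270,340,360,6,"pics/s_p28.png")
crop(t,350,180,430,310,4.5,"pics/tt28.png")
E
```

```text
tool_pos: [0.4018, -0.2963, 0.1111]
tool_rot: [-180.0, 0.0, 4.7]
force: [0.1, -0.2, 0.5]
grip_width: 0.0559
tool_pos: [0.4136, -0.1957, 0.1103]
tool_rot: [-180.0, 0.0, 4.7]
force: [-0.4, -0.3, -0.5]
grip_width: 0.0558
```

View pics/s28.png

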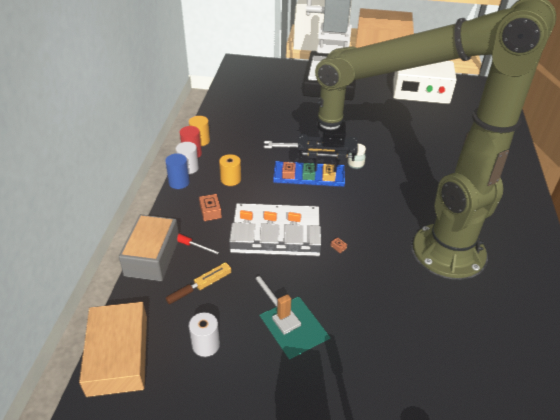

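View pics/t28.png

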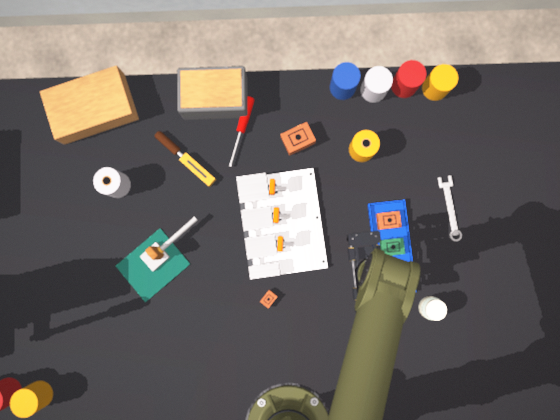

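View pics/s_p28.png

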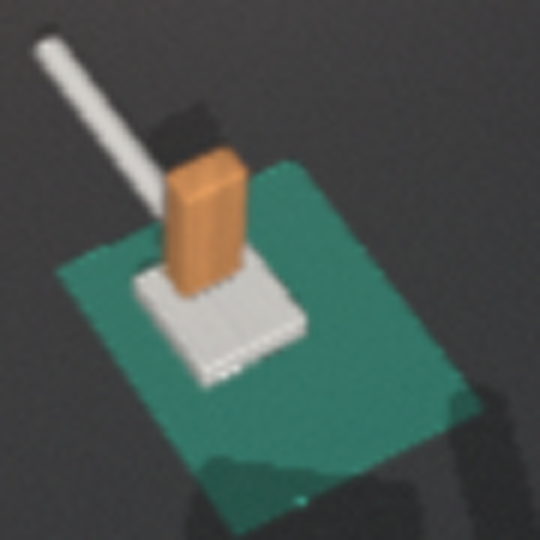

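View pics/t_p28.png

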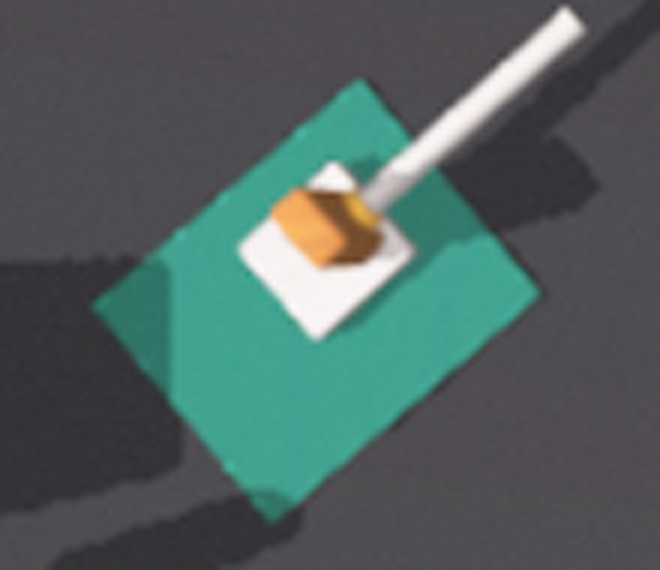

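View pics/tt28.png

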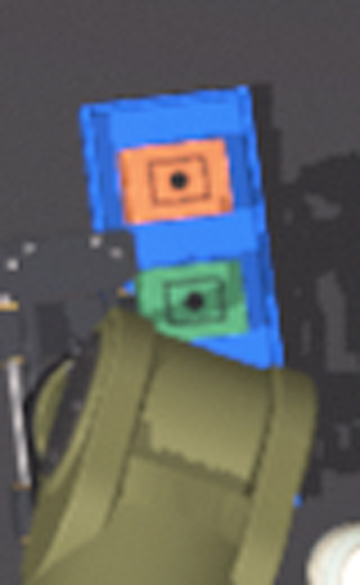

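```bash
python3 - <<'E'
from dies import *
t=cam("top");s=cam("side")
def U(X,Y,k=6,x0=100,y0=215): return ((X+.5)/k-.5+x0,(Y+.5)/k-.5+y0)
W=lambda q,z: onplane(t,*U(*q),z)[:2]
c=[W(q,.017) for q in((335,160),(415,250),(317,340),(238,250))]
f=(c[0]+c[1])/2; r=(c[2]+c[3])/2; h=r+.75*(f-r)
top=W((308,228),.093); sp=((205+.5)/6-.5+250,(175+.5)/6-.5+270)
print("handle from sled",h,"from top",top,"tri",tri(t,U(308,228),s,sp),"yaw",np.degrees(np.arctan2(*(f-r)[::-1])))
m=[W(q,.003) for q in((360,78),(542,292),(272,523),(92,305))]; mc=np.mean(m,0)
ex=((m[0]+m[1])-(m[2]+m[3]));ex/=np.linalg.norm(ex); ey=np.array([-ex[1],ex[0]])
for p in(h,top): print("mat frame",(p-mc)@ex,(p-mc)@ey)
E
```

```text
handle from sled [0.4754 0.3401] from top [0.4752 0.3406] tri (array([0.4747, 0.3419, 0.0873]), np.float64(0.0008788192363579032)) yaw -48.56275563290134
mat frame 0.03514896396927901 0.012731721768098083
mat frame 0.03468334059194438 0.01284680692777526
```

The pusher's handle is at about (+35, +13) mm in the mat frame (limits 80 / 65). It stands upright with the sled wholly on the mat, so I leave it. I clear the arm for a last look at the tray.

```bash
python3 -m pendant '[[0.1,-0.3,-0.3,0,0,0],[0.3,-0.6,-0.6,0,0,0],[0.5,-0.9,-0.9,0,0,0],[0.5,-1,-1,0,0,0],[0.5,-1,-1,0,0,0],[0.5,-1,-1,0,0,0],[0.5,-1,-1,0,0,0],[0.5,-1,-1,0,0,0]]'|grep pos; python3 -m pendant '[[0,-0.3,0,0,0,0],[0,-0.6,0,0,0,0],[0,-0.9,0,0,0,0],[0,-1,0,0,0,0],[0,-1,0,0,0,0],[0,-1,0,0,0,0],[0,-1,0,0,0,0],[0,-1,0,0,0,0]]'|grep -A9 pos; python3 - <<'E'
from dies import *
s=cam("side");t=cam("top")
crop(t,350,180,430,310,4.5,"pics/tt29.png")
crop(s,215,125,365,265,5,"pics/ss29.png")
cv2.imwrite("pics/t29.png",t["frame"][:,:,::-1])
E
```

```text
tool_pos: [0.4548, -0.0919, 0.2097]
tool_pos: [0.4471, 0.0078, 0.2103]
tool_rot: [-180.0, 0.0, 4.6]
force: [0.1, -0.2, 0.0]
grip_width: 0.056
```

View pics/tt29.png

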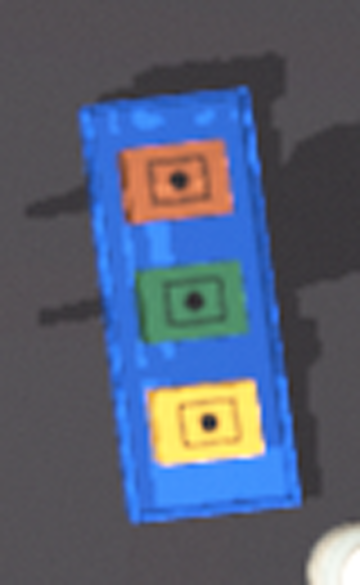

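View pics/ss29.png

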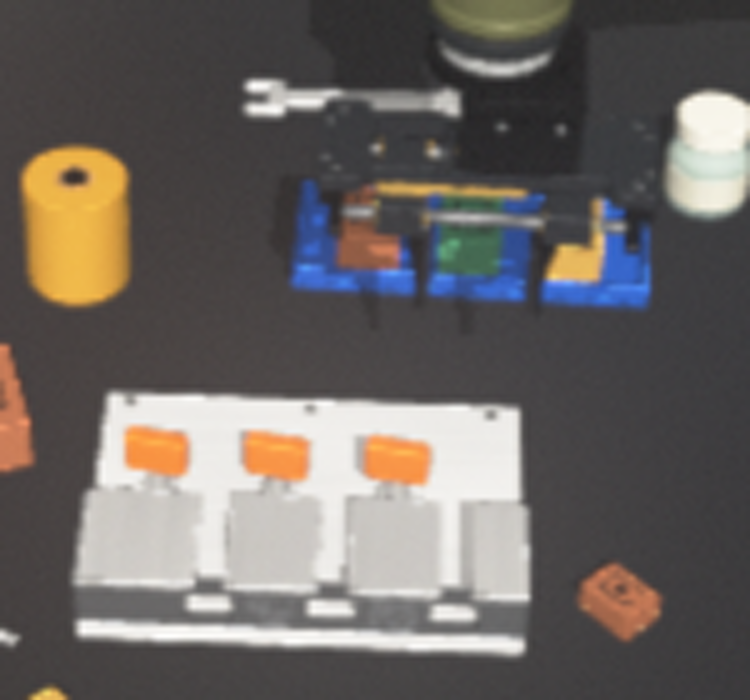

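View pics/t29.png

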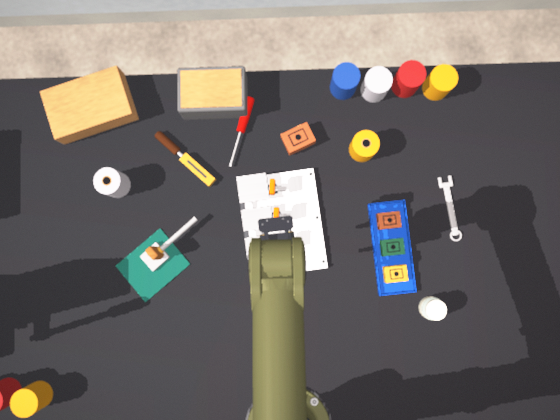

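Dies flat and apart in the tray at crop (178,181), (194,301), (208,422), and the bystanders look unmoved. Last check: the clamp angles, measured from the clear picture taken earlier.

```bash
python3 - <<'E'
from dies import *
t=cam("top")
im=cv2.imread("pics/t18.png");hsv=cv2.cvtColor(im,cv2.COLOR_BGR2HSV)
m=cv2.inRange(hsv,(8,170,170),(20,255,255)); m[:,:300]=0; m[:,378:]=0
cs,_=cv2.findContours(m,cv2.RETR_EXTERNAL,cv2.CHAIN_APPROX_NONE)
U=lambda X,Y:((X+.5)/4-.5+190,(Y+.5)/4-.5+145)
for k in cs:
    if cv2.contourArea(k)<300: continue
    x,y,w,h=cv2.boundingRect(k)
    vx,vy,x0,y0=cv2.fitLine(k,cv2.DIST_L2,0,.01,.01).ravel()
    a=onplane(t,*U(x0-30*vx,y0-30*vy),.086);b=onplane(t,*U(x0+30*vx,y0+30*vy),.086)
    if b[0]<a[0]: a,b=b,a
    ang=np.degrees(np.arctan2(*(b-a)[1::-1]))
    r=cv2.minAreaRect(k)
    print((x,y,w,h),"clamp deg",ang+83.8,r)
E
```

```text
(350, 367, 23, 57) clamp deg 79.56873336374802 ((361.0863037109375, 394.7919006347656), (19.949172973632812, 56.00018310546875), 4.085616588592529)
(334, 252, 22, 59) clamp deg 79.64966005441755 ((344.5751647949219, 280.8955383300781), (20.130022048950195, 58.141502380371094), 2.0454084873199463)
(317, 137, 23, 60) clamp deg 75.73244270365431 ((328.0, 166.5), (59.0, 22.0), 90.0)
```

```bash
python3 - <<'E'
from dies import *
s=cam("side");t=cam("top"); crop(t,255,170,300,215,12,"pics/t30.png"); crop(s,235,200,310,228,10,"pics/s30.png")
E
```

```text
(no output)
```

View pics/t30.png

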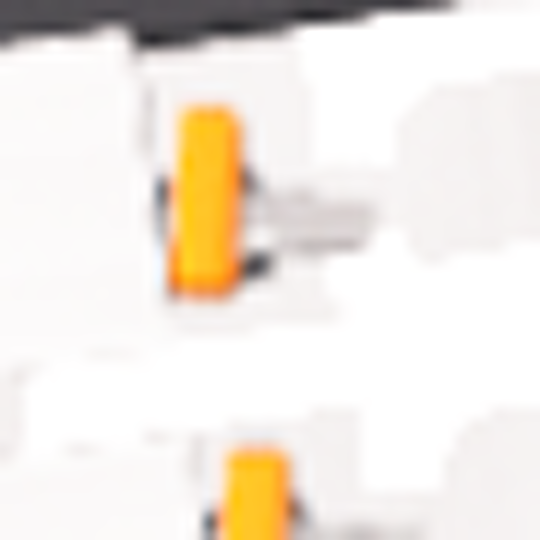

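View pics/s30.png

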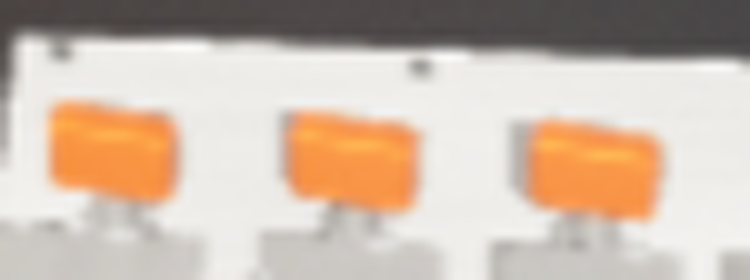

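All three knob bars are parallel in both crops. Knob2's top face runs from (210,110) to (205,290), which is about 80° from shut, at the stop. Handing in.

```bash
python3 - <<'E'
from cell import env
o=env.get_obs(); print(o["time_s"],o["force"].round(1)); print(env.sign_off())
E
```

```text
95.4 [ 0.5  0.8 -0.3]
the job is handed in; nothing more can be done
None
```

The job is done and was handed in at 95 s. No verdict is reported back.

**What I did:** I turned the three clamps counterclockwise to their stops, then pushed brass, green and copper out through the rear holes with the pusher. I stood the pusher back on the mat and laid the dies side by side in the blue tray.

**Last checks:**
- **Dies:** all three lie flat and well apart in the tray.
- **Bystanders:** they look unmoved in the pictures.
- **Clamps:** the wrist torque rose at each stop. Clamps 0 and 1 measured about 80° open. Clamp 2 disagreed: an automatic fit gave 75.7° (limit 74.5°). A close-up reading gave about 80°, parallel to the other two knobs, so I took it as at its stop.
- **Pusher:** it was knocked about 3 cm after I set it down. It still stands upright with its sled wholly on the mat. The handle is about 35 mm and 13 mm from the mat's centre (limits 80 and 65 mm), so I left it.
- **Heights:** two-view heights read 3–7 mm lower than the text says, within what I put down to calibration and pixel error. For the die grasps and placings I worked from the text's heights. Contact forces then confirmed each placing.

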